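Clamp lamp arms in the saddle fixture and slacken their wing knobs

ROBOT

A 6-joint arm with a two-finger parallel gripper is mounted at the origin on the work surface. World frame = base frame: x ahead of the robot, y to its left, z up, the work surface at z = 0. Lengths are in m, angles in rad, forces in N, time in s.
With the tool pointing down it reaches from about 0.35 to 0.775 m from the base axis. Payload 7.3 kg.
Tool frame: the origin (TCP) lies between the finger pads; the fingertips stand 8 mm ahead of it and the grasp point (between the pads) lies 11 mm behind it (robot.nose_length is the distance from the TCP to the fingertips, in m); z points along the fingers, y is the line along which they close (so a half turn about z gives the same grasp; the last joint's range is limited). The gripper opens to 92 mm and grips with 3 to 60 N. Pads are 19 mm wide; open, the fingers measure 130 mm over their backs; the gripper's body (75 mm by 190 mm) begins 47 mm behind the grasp point.
Start: joints at [-1.252, 0.342, 1.524, -0, 1.275, -0.146], TCP at [0.235, -0.469, 0.235] pointing down, gripper open.
Joint ranges: [-2.53, 2.53], [-0.77, 2.02], [0.04, 2.7], [-1, 4.14], [0.28, 2.66], [-3.11, 3.11]. Speed limits (rad/s): [2.57, 2.57, 3.14, 3.14, 3.14, 3.14].

INTERFACE

Orientations are given as [roll, pitch, yaw] about the fixed x, y, z axes, in that order (R = Rz(yaw) Ry(pitch) Rx(roll)).
In Python, from cell import robot gives the robot as it stands. The module is installed in compiled form; this text tells all that it offers.
- The arm moves only by the shell command python3 -m jog 'ROWS' [FORCE]. ROWS is JSON, a list that holds one entry, the list of rows, each a list of 5 numbers: the gripper's target within -1 to 1 (fully open at 1, half-way at 0, shut at -1), then the shift along the tool's x, y, z in m, then the turn about the tool's z in rad. A call has 1 to 5 rows; each row is the pose to reach, as a shift and turn from the pose commanded when the call began, along the tool's axes at that moment; what a row does not reach only later rows make up. A row lasts 1/12 s, in which the tool goes at most 41.7 mm and 7.16 degrees, less where a joint would pass 70% of its speed; a pose out of reach is approached as far as the arm can. A call with a gripper value outside its range is refused whole. The fingers move at their own pace and stop on an object; FORCE is the grip in N (left out, the last holds). Time passes only in rows, so rows that repeat a pose let the fingers close. It gives the time, the measured TCP pose, the force, the opening and the grip force at its end, in the units of the state.
- robot.observe(): the state, without advancing time (a new reading comes with each control period).
- robot.read_camera(name): name is "scene" or "top"; returns the picture (480x640x3 uint8, red, green, blue); there is no depth.
- robot.camera_model(name): a dict with "camera_matrix" (3x3 intrinsics, pixels), "dist_coeffs" ([k1, k2, p1, p2, k3] as OpenCV has them; the pictures are not rectified), "position" and "attitude" of the camera in the world. Camera axes: x right, y down, z forward; pixel columns grow to the right and rows downward; lengths in m; the calibration is good to about 2 mm. A picture is of the moment at which its call begins. camera_model takes no time and is no camera call.
- robot.hand_in(): hands the job in; it is judged then, once.
The state is a dict: "time": time; "qpos": joint angles; "qvel": joint speeds; "joint_efforts": joint torques, N m; "tool_pos": TCP position; "tool_rot": TCP orientation; "contact_force": force on the tool from outside, world axes, zero at the start; "torque": the same for the moment, N m; "opening": finger opening in m; "grip_force": force on a finger pad.
Only numpy, scipy, OpenCV 4.12 (cv2) and the standard library are available. Lean on these libraries where they do the work, as an engineer would, in place of code of your own. Each camera call takes 0.05 s, during which the arm holds its last target. There are 200 camera calls.

TASK

These lamp arms are coming apart for respraying. Open the toggle clamp, lay every arm level in its own pair of saddle notches with its wing knob up and overhanging the end away from the clamp, push the clamp handle down past over-center so that it locks on them, and only then slacken each wing knob by at least half a turn: some have a left-hand thread and you cannot see which, so try both ways and go with the one that gives. Leave the arms clamped, and leave the other things on the bench where they are.

Things in the scene. Friction and masses are not known exactly. Their poses are not given: they have to be found in the camera images.
- fixture: Saddle fixture fixed to the bench: plywood board 12 mm thick, 340 x 200 mm (x from -70 to 270 mm). Origin on the bench under the middle between the two white saddle bars; z up; x along the loaded arms towards the clamp. The saddle bars cross it at x = -50 and +50 mm: each 20 mm thick along x, 180 mm long along y, top 46 mm above the bench, with notches at y = -60, 0 and +60 mm
- saddle_mid (a point): Floor of the middle lane midway between the saddle bars, 30 mm above the bench (fixture axes). Notches are 17 mm wide at the floor, with 45 degree flanks over the upper 8 mm to 33 mm at the mouth. A loaded arm has its origin here, or 60 mm to either side in y, its x along the fixture's x, knob at x = -100 mm; its thick ends let it shift 20 mm along x. Any arm may take any lane
- clamp (a joint): Handle angle of the hold-down toggle clamp, rad: 0 = handle level on its stop (locked, past over-center), 1.5 = fully open. Pivot: level axis along fixture y at fixture x = 226 mm, 75 mm above the bench. Above 0.4 rad it stays where it is left. With arms loaded, over-center is at 0.09, the hardest push (about 10 N at the grip) at about 0.2 rad, and unlocking takes about 10 N
- clamp_grip (a point): Middle of the red handle grip: round bar 16 mm in diameter, 50 mm long along this point's x (away from the pivot), 100 mm out from the pivot and 6 mm above the line through it. It swings up and towards the saddles to open. Pinch it from above, fingers closing along fixture y, and swing it while it turns between the fingers, or push it down to close
- foot (a point): Middle of the underside of the clamp's rubber foot, sprung, 22 mm along the arms and 150 mm across all three lanes. Locked, it presses on the tubes at fixture x = 0. Open, bar and foot stand upright at fixture x = 110 to 190 mm, up to 265 mm above the bench
- lamparm_a: Lamp arm: square metal tube 14 x 14 mm, 215 mm long, about 0.17 kg, lying flat, knob up. Origin on its underside; x along the tube, z up. At x = -100 mm a dark round knuckle (30 mm diameter) carries the black wing knob; at x = 85 to 99 mm a dark bracket 36 mm wide, 14 mm high. Grip the bare tube across its 14 mm width, best at the origin. Two or three arms are present; the absent give None
- wing_a (a point): Middle of this arm's upright-axis black wing knob, 34 mm above the arm's underside. x runs along the wing: 46 mm long, 10 mm thick (y), 20 mm high, from 10 mm below this point to 10 mm above, with a 20 mm round hub beneath it. Turns with the knob; the wing's direction at the start differs from arm to arm
- knob_a (a joint): Turn of this arm's wing knob, rad: 0 = tight (a firm stop), growing as it slackens, up to 6.2; friction about 0.08 N m all the way, no spring. Whether it slackens clockwise or counterclockwise differs from arm to arm and cannot be seen; the wrong way it does not budge
- lamparm_b: Another lamp arm, same shape and frame as lamparm_a
- wing_b (a point): Middle of the wing knob of lamparm_b, as wing_a
- knob_b (a joint): Turn of the wing knob of lamparm_b, as knob_a (its own thread hand)
- lamparm_c: Another lamp arm, same shape and frame as lamparm_a
- wing_c (a point): Middle of the wing knob of lamparm_c, as wing_a
- knob_c (a joint): Turn of the wing knob of lamparm_c, as knob_a (its own thread hand)
- spray_can: Spray can, 66 mm diameter, 190 mm tall; bystander, origin at its underside
- jar: Amber glass jar, 64 mm diameter, 75 mm tall; bystander, origin at its underside
- tape_roll: Roll of paper tape lying flat, 96 mm diameter, 25 mm high; bystander, origin at its underside
- screwdriver: Screwdriver lying on the bench, beyond the work; bystander
- shade_ring: Brass shade ring lying flat, 48 mm diameter, 12 mm high; bystander, origin at its underside
- brush: Brush lying on the bench; bystander
Mind the look-alikes: they are no part of the job. Leave any turquoise look-alike of the lamparm_a alone.

How it is judged:
By the outcome, as a careful person would: the job done as asked, in the order asked, and still so for the second after the job is handed in, with the robot touching nothing.
Of lamparm_a, lamparm_b, lamparm_c only 2 to 3 are there at a start; the rules pass over those that are not, and their reading is None.
At some moment in a run one of lamparm_a, lamparm_b, lamparm_c may be knocked a few centimetres aside while the robot is not near it.
Once in a run the grip may slacken for a moment while it holds something.
It also fails if it takes over 210 s, if anything falls off the work surface, if the arm or the gripper's body presses on something with over 40 N, if the wrist force passes 120 N, or if a joint passes its speed limit or range.

## Working session

There is one attempt and no reset: what is moved stays moved. The work goes in short steps, Python scripts to look and compute and a shell command to move; the robot and the scene stay as the last step left them, time stands still between calls to the robot, and variables do not carry over. Pictures are saved under pics/ and viewed, at most 14 in all, crops included, and the job is handed in when it is done.

```bash
mkdir -p pics; ls
cat > h.py <<'E'
import cv2, numpy as np
from cell import robot
from scipy.spatial.transform import Rotation as R
def snap(cam,name):
    im=robot.read_camera(cam); cv2.imwrite('pics/'+name,cv2.cvtColor(im,cv2.COLOR_RGB2BGR)); return im
def rot(a):
    a=np.array(a,float)
    if a.shape==(3,3): return a
    return R.from_euler('xyz',a).as_matrix() if a.size==3 else R.from_quat(a).as_matrix()
def px2w(cam,uv,z):
    m=robot.camera_model(cam); K=np.array(m['camera_matrix']);D=np.array(m['dist_coeffs'])
    p=cv2.undistortPoints(np.array([uv],float).reshape(-1,1,2),K,D).reshape(-1,2)
    d=np.c_[p,np.ones(len(p))]@rot(m['attitude']).T; c=np.array(m['position'])
    z=np.broadcast_to(z,len(p))
    return c+d*((z-c[2])/d[:,2])[:,None]
def w2px(cam,P):
    m=robot.camera_model(cam); Rm=rot(m['attitude']); t=-Rm.T@np.array(m['position'])
    return cv2.projectPoints(np.array(P,float).reshape(-1,1,3),cv2.Rodrigues(Rm.T)[0],t,np.array(m['camera_matrix']),np.array(m['dist_coeffs']))[0].reshape(-1,2)
E
python3 - <<'E'
from h import *
for c in('scene','top'):
    print(robot.camera_model(c)); snap(c,c+'0.png')
print(robot.observe())
E
```

```text
pics
{'camera_matrix': array([[544.28467252,   0.        , 323.40679087],
       [  0.        , 544.28467252, 244.76485929],
       [  0.        ,   0.        ,   1.        ]]), 'dist_coeffs': array([-0.0222966,  0.       ,  0.       ,  0.       ,  0.       ]), 'position': array([1.528655  , 0.0689635 , 0.90241961]), 'attitude': array([-2.24308627, -0.01346675,  1.74382544])}
{'camera_matrix': array([[559.34604209,   0.        , 311.95841472],
       [  0.        , 559.34604209, 244.41696457],
       [  0.        ,   0.        ,   1.        ]]), 'dist_coeffs': array([-0.06360983,  0.        ,  0.        ,  0.        ,  0.        ]), 'position': array([ 0.40550097, -0.11028529,  1.2698022 ]), 'attitude': array([-3.03712076, -0.0033997 , -1.5552522 ])}
{'time': 0.1, 'qpos': array([-1.25196717e+00,  3.42657712e-01,  1.52490866e+00, -1.36680674e-05,
        1.27541237e+00, -1.45980025e-01]), 'qvel': array([-0.00102789, -0.00105707, -0.00201608,  0.00100393,  0.0002221 ,
       -0.00138907]), 'joint_efforts': array([ 1.84120116e-03, -4.32003701e+01, -2.44693333e+01,  7.19124824e-02,
        5.24965615e-02, -1.94714755e-05]), 'tool_pos': array([ 0.23524685, -0.46895156,  0.23411652]), 'tool_rot': array([-3.14021941e+00, -1.88691726e-04,  4.64813040e-01]), 'contact_force': array([ 0.73522668, -0.03945392,  0.3582243 ]), 'torque': array([-0.02497615,  0.00051323, -0.00906984]), 'grip_force': 0.0, 'opening': 0.09192805663817276}
```

View pics/scene0.png

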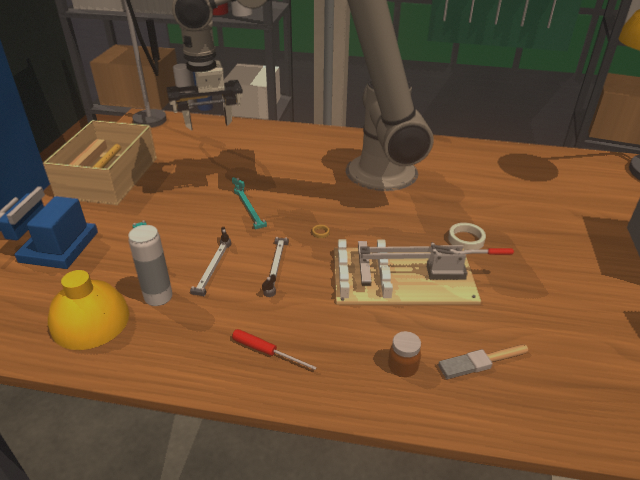

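View pics/top0.png

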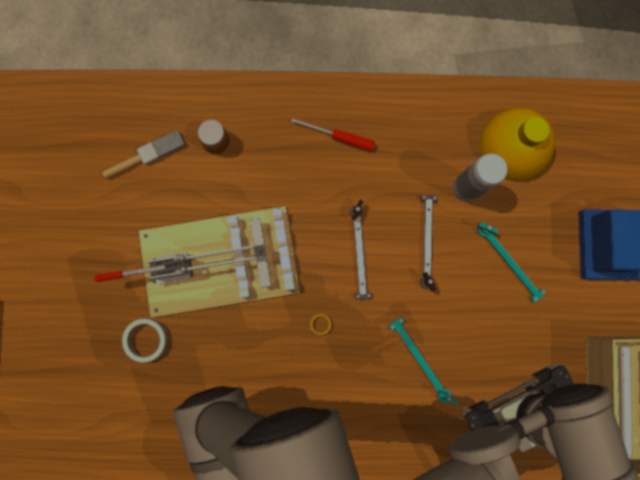

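The scene shows two silver arms: one at top px (361,252) with its knob end at (357,210), the other at (429,243) with its knob end at (429,282). Two turquoise look-alikes are at (511,262) and (423,360). The fixture is around (220,262), with the clamp closed and its handle pointing left, about (108,277). I'll enlarge these areas.

Run:
```python
from h import *
im=cv2.imread('pics/top0.png')
cv2.imwrite('pics/fx.png',cv2.resize(im[190:330,90:310],None,fx=3.6,fy=3.6,interpolation=cv2.INTER_CUBIC))
cv2.imwrite('pics/arms.png',cv2.resize(im[185:310,330:450],None,fx=4.8,fy=4.8,interpolation=cv2.INTER_CUBIC))
```

```text
(no output)
```

View pics/fx.png

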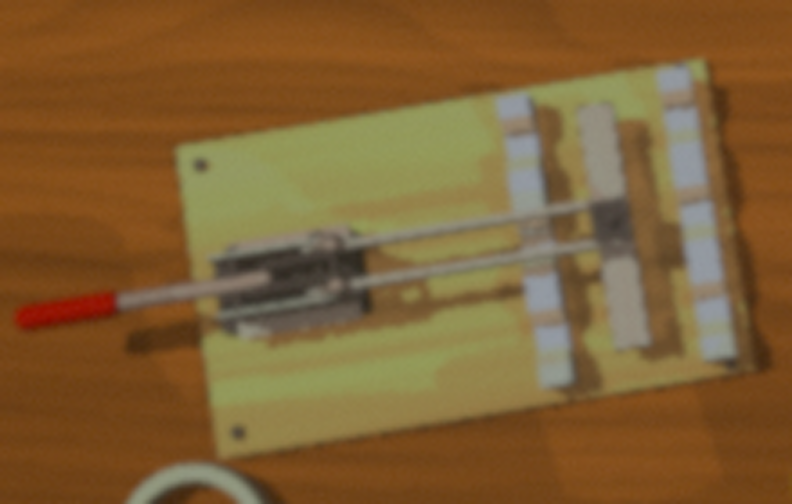

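View pics/arms.png

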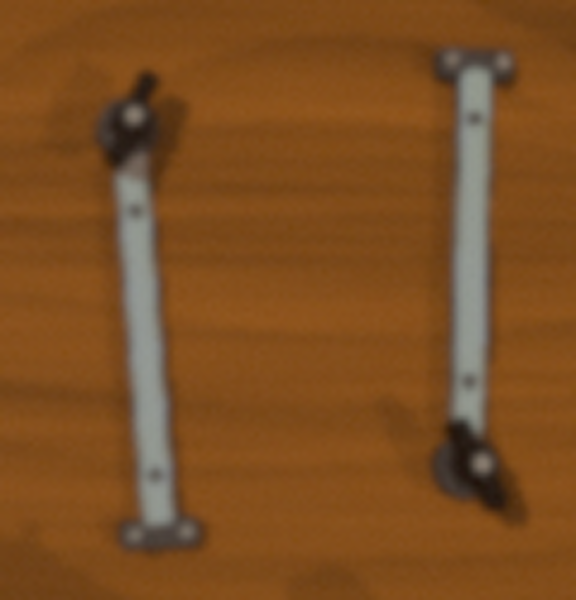

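```bash
cat >> h.py <<'E'
def fit2(local,world):
    l=np.array(local);w=np.array(world)[:,:2];lc=l.mean(0);wc=w.mean(0)
    a=l-lc;b=w-wc
    yaw=np.arctan2((a[:,0]*b[:,1]-a[:,1]*b[:,0]).sum(),(a*b).sum())
    c,s=np.cos(yaw),np.sin(yaw);M=np.array([[c,-s],[s,c]])
    o=wc-M@lc
    return o,yaw,np.linalg.norm(l@M.T+o-w,axis=1)
E
python3 - <<'E'
from h import *
f=lambda p,s,ox,oy:[((x+.5)/s-.5+ox,(y+.5)/s-.5+oy) for x,y in p]
# x to image-left(+Y world), fixture y = z cross x
P=px2w('top',f([(178,147),(705,60),(755,372),(218,457)],3.6,90,190),.012); print(P)
print(fit2([(.27,-.1),(-.07,-.1),(-.07,.1),(.27,.1)],P))
o,yaw,e=fit2([(.27,-.1),(-.07,-.1),(-.07,.1),(.27,.1)],P)
# saddle bar outer ends tops z .046
S=px2w('top',f([(512,97),(675,67),(720,360),(556,388)],3.6,90,190),.046)
print(S,fit2([(.05,-.09),(-.05,-.09),(-.05,.09),(.05,.09)],S))
for n,p in dict(A=[(135,210),(155,475),(160,533)],B=[(474,118),(468,381),(475,63)]).items():
    W=px2w('top',f(p,4.8,330,185),.014);print(n,W, np.linalg.norm(W[0]-W[1]))
print('grip',px2w('top',f([(20,318),(117,303)],3.6,90,190),.081))
W=px2w('top',f([(133,115),(482,462)],4.8,330,185),.044);print(W)
E
```

```text
[[ 0.56312013  0.28186881  0.012     ]
 [ 0.62375921 -0.05082731  0.012     ]
 [ 0.42756279 -0.08597714  0.012     ]
 [ 0.36893319  0.24774823  0.012     ]]
(array([ 5.13423480e-01, -2.39506521e-04]), np.float64(1.7475111153164762), array([0.00180134, 0.00084939, 0.000801  , 0.0014356 ]))
[[ 0.59299561  0.06579696  0.046     ]
 [ 0.61320579 -0.03406128  0.046     ]
 [ 0.43388173 -0.0652921   0.046     ]
 [ 0.41532418  0.03373696  0.046     ]] (array([5.13851826e-01, 4.51352398e-05]), np.float64(1.7502989418798045), array([0.0006857 , 0.00211316, 0.00035064, 0.0011889 ]))
A [[ 0.57546994 -0.21564208  0.014     ]
 [ 0.45071487 -0.22590148  0.014     ]
 [ 0.42372488 -0.22842979  0.014     ]] 0.12517620751627975
B [[ 0.62223948 -0.37672214  0.014     ]
 [ 0.49697025 -0.37305623  0.014     ]
 [ 0.64878918 -0.37741852  0.014     ]] 0.12532286167495313
grip [[0.45055379 0.35075605 0.081     ]
 [0.46054362 0.29261008 0.081     ]]
[[ 0.61572625 -0.2119098   0.044     ]
 [ 0.45772473 -0.37305249  0.044     ]]
```

The fixture fits: origin (0.514, 0.000), yaw 1.749, residuals ≤ 2 mm, and the measured handle grip agrees within 1 mm. The arms are:

| Arm | Origin | Yaw |
|---|---|---|
| A | (0.515, -0.221) | -3.06 |
| B | (0.558, -0.375) | -0.03 |

Next, the clamp.

```bash
cat >> h.py <<'E'
FO=np.array([.5137,0.]);FY=1.749
def fx(x,y):
    c,s=np.cos(FY),np.sin(FY); return FO+[c*x-s*y,s*x+c*y]
def plan(wps,start=None):
    """wps: (x,y,z,yaw) list; prints the per-call shift(mm)/turn in tool axes"""
    s=robot.observe(); p=np.r_[s['tool_pos'],s['tool_rot'][2]] if start is None else np.array(start)
    print('at',s['time'],p.round(4),'q',np.round(s['qpos'],2))
    for w in wps:
        w=np.array(w); d=w-p
        n=int(max(1,np.ceil(np.linalg.norm(d[:3])/.2),np.ceil(abs(d[3])/.6)))
        for i in range(n):
            c,sn=np.cos(p[3]),np.sin(p[3]); e=d/n
            print([round(1000*v) for v in(c*e[0]+sn*e[1],sn*e[0]-c*e[1],-e[2])],'turn',round(-e[3],3),' rows',round(max(np.linalg.norm(e[:3])/.0417,abs(e[3])/.125),1)); p=p+e
E
python3 - <<'E'
from h import *
g=fx(.326,0);print(g)
plan([(.42,-.2,.234,.465),(.47,.0,.22,1.1),(*g,.16,1.749),(*g,.07,1.749)])
E
```

```text
[0.45591259 0.32083737]
at 0.1 [ 0.2352 -0.469   0.2341  0.4648] q [-1.25  0.34  1.52 -0.    1.28 -0.15]
[143, -79, 0] turn -0.0  rows 3.9
[143, -79, 0] turn -0.0  rows 3.9
[67, -78, 7] turn -0.318  rows 2.5
[88, -53, 7] turn -0.318  rows 2.5
[140, -79, 30] turn -0.324  rows 3.9
[158, -30, 30] turn -0.324  rows 3.9
[0, 0, 90] turn -0.0  rows 2.2
```

```bash
J="python3 -m jog"
python3 -m jog '[[[1,0.143,-0.079,0,0],[1,0.143,-0.079,0,0],[1,0.143,-0.079,0,0],[1,0.143,-0.079,0,0],[1,0.143,-0.079,0,0]]]' | tail -3
python3 -m jog '[[[1,0.143,-0.079,0,0],[1,0.143,-0.079,0,0],[1,0.143,-0.079,0,0],[1,0.143,-0.079,0,0],[1,0.143,-0.079,0,0]]]' | tail -3
python3 -m jog '[[[1,0.067,-0.078,0.007,-0.318],[1,0.067,-0.078,0.007,-0.318],[1,0.067,-0.078,0.007,-0.318],[1,0.067,-0.078,0.007,-0.318]]]' | tail -3
python3 -m jog '[[[1,0.088,-0.053,0.007,-0.318],[1,0.088,-0.053,0.007,-0.318],[1,0.088,-0.053,0.007,-0.318],[1,0.088,-0.053,0.007,-0.318]]]' | tail -3
python3 -m jog '[[[0.2,0.140,-0.079,0.03,-0.324],[0.2,0.140,-0.079,0.03,-0.324],[0.2,0.140,-0.079,0.03,-0.324],[0.2,0.140,-0.079,0.03,-0.324],[0.2,0.140,-0.079,0.03,-0.324]]]' | tail -3
python3 -m jog '[[[0,0.158,-0.03,0.03,-0.324],[0,0.158,-0.03,0.03,-0.324],[0,0.158,-0.03,0.03,-0.324],[0,0.158,-0.03,0.03,-0.324],[0,0.158,-0.03,0.03,-0.324]]]' | tail -3
python3 - <<'E'
from h import *
g=fx(.326,0)
plan([(*g,.07,1.749)])
E
```

```text
contact_force: [0.8, -0.6, 0.5]
opening: 0.0919
grip_force: 0.0
contact_force: [-0.3, 0.4, 0.8]
opening: 0.092
grip_force: 0.0
contact_force: [-0.0, -0.7, 0.2]
opening: 0.0918
grip_force: 0.0
contact_force: [-0.1, 0.8, -0.1]
opening: 0.0919
grip_force: 0.0
contact_force: [-1.2, -0.4, 0.1]
opening: 0.0635
grip_force: 0.0
contact_force: [-1.4, -0.4, -0.8]
opening: 0.0463
grip_force: 0.0
at 2.4333 [0.4561 0.3245 0.1591 1.7501] q [0.48 0.47 1.54 0.   1.13 0.3 ]
[-4, -1, 89] turn 0.001  rows 2.1
```

```bash
python3 -m jog '[[[0,-0.004,-0.001,0.03,0],[0,-0.004,-0.001,0.06,0],[0,-0.004,-0.001,0.089,0],[0,-0.004,-0.001,0.089,0]]]'
python3 -m jog '[[[-1,0,0,0,0],[-1,0,0,0,0],[-1,0,0,0,0],[-1,0,0,0,0],[-1,0,0,0,0]]]' 30
python3 -m jog '[[[-1,0,0,0,0],[-1,0,0,0,0]]]' 30
```

```text
time: 2.77
tool_pos: [0.454, 0.3132, 0.0666]
tool_rot: [-3.132, 0.004, 1.746]
contact_force: [-1.2, 0.0, -0.8]
opening: 0.0461
grip_force: 0.0
time: 3.18
tool_pos: [0.4569, 0.3169, 0.0731]
tool_rot: [3.139, -0.001, 1.749]
contact_force: [-0.3, -0.5, -0.2]
opening: 0.017
grip_force: 0.0
time: 3.35
tool_pos: [0.4567, 0.3169, 0.0729]
tool_rot: [3.14, -0.0, 1.749]
contact_force: [-0.2, -1.0, 7.0]
opening: 0.0152
grip_force: 30.0
```

```bash
python3 -m jog '[[[-1,-0.001,0,-0.007,0],[-1,-0.002,0,-0.014,0],[-1,-0.004,0,-0.021,0],[-1,-0.007,0,-0.028,0],[-1,-0.010,0,-0.035,0]]]'
python3 -m jog '[[[-1,-0.0035,0,-0.006,0],[-1,-0.0075,0,-0.012,0],[-1,-0.012,0,-0.018,0],[-1,-0.017,0,-0.023,0],[-1,-0.022,0,-0.028,0]]]'
```

```text
time: 3.77
tool_pos: [0.4583, 0.3073, 0.1075]
tool_rot: [3.14, -0.001, 1.749]
contact_force: [3.8, 3.3, -6.0]
opening: 0.0149
grip_force: 30.0
time: 4.18
tool_pos: [0.4623, 0.2863, 0.1356]
tool_rot: [3.139, -0.003, 1.749]
contact_force: [4.3, 7.3, -6.9]
opening: 0.0151
grip_force: 30.0
```

Run:
```python
from h import *
snap('scene','s1.png')
plan([])
im=cv2.imread('pics/s1.png')
cv2.imwrite('pics/s1c.png',cv2.resize(im[130:330,300:540],None,fx=3,fy=3,interpolation=cv2.INTER_CUBIC))
```

```text
at 4.2333 [0.4625 0.2854 0.1364 1.7484] q [0.41 0.47 1.61 0.   1.05 0.23]
```

View pics/s1c.png

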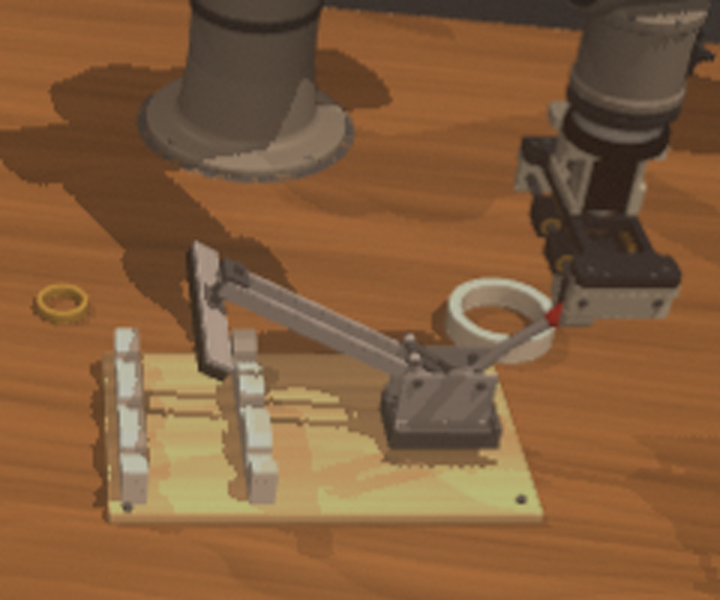

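The clamp is lifting: the bar rises from (400,370) to (215,260) in the crop, so the handle is near 0.7 rad. Continuing the swing.

```bash
python3 -m jog '[[[-1,-0.0055,0,-0.005,0],[-1,-0.0114,0,-0.009,0],[-1,-0.0175,0,-0.013,0],[-1,-0.0241,0,-0.016,0],[-1,-0.031,0,-0.0185,0]]]'
python3 -m jog '[[[-1,-0.006,0,-0.002,0],[-1,-0.012,0,-0.0035,0],[-1,-0.018,0,-0.005,0],[-1,-0.025,0,-0.006,0],[-1,-0.025,0,-0.006,0]]]'
python3 -m jog '[[[0,0,0,0,0],[0,0,0,0,0],[0,0,0,0,0]]]'
python3 -m jog '[[[0,0,0,-0.04,0],[0,0.0,0,-0.08,0],[0,0.0,0,-0.1,0],[0,0.0,0,-0.1,0]]]'
python3 - <<'E'
from h import *
snap('scene','s2.png')
snap('top','t2.png')
plan([])
im=cv2.imread('pics/s2.png')
t=cv2.imread('pics/t2.png')
a=cv2.resize(im[130:330,300:540],None,fx=2,fy=2,interpolation=cv2.INTER_CUBIC)
b=t[180:340,300:460]; b=cv2.resize(b,(400,400),interpolation=cv2.INTER_CUBIC)
cv2.imwrite('pics/s2c.png',np.hstack([a[:400,:400],b]))
E
```

```text
time: 4.65
tool_pos: [0.4678, 0.2565, 0.1548]
tool_rot: [3.138, -0.004, 1.749]
contact_force: [1.2, 10.4, 2.8]
opening: 0.0147
grip_force: 30.0
time: 5.07
tool_pos: [0.4726, 0.2306, 0.1615]
tool_rot: [3.137, -0.002, 1.748]
contact_force: [2.1, 3.1, 7.0]
opening: 0.0146
grip_force: 30.0
time: 5.32
tool_pos: [0.4711, 0.2297, 0.1593]
tool_rot: [-3.14, 0.001, 1.749]
contact_force: [0.1, 0.4, 0.5]
opening: 0.0305
grip_force: 0.0
time: 5.65
tool_pos: [0.4733, 0.2306, 0.2641]
tool_rot: [3.134, -0.001, 1.749]
contact_force: [1.0, -0.1, 0.5]
opening: 0.0458
grip_force: 0.0
at 5.75 [0.4714 0.2299 0.2593 1.7489] q [ 0.31  0.32  1.48 -0.    1.34  0.13]
```

View pics/s2c.png

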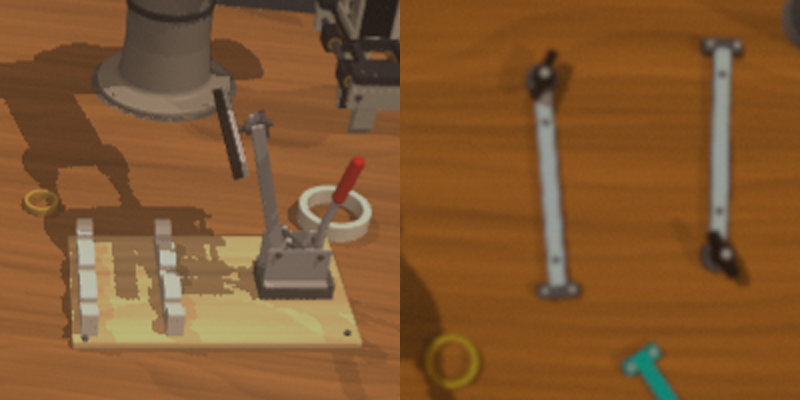

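The clamp is open at about 1.38 rad (bar upright, handle at (350,180) in the left panel), and both arms are where they were. Next, arm A.

```bash
python3 -m jog '[[[0,0,0,-0.04,0],[0,0.0,0,-0.075,0],[0,0.0,0,-0.075,0]]]'
python3 - <<'E'
from h import *
plan([(.5,.0,.33,2.35),(.5154,-.2208,.12,3.224),(.5154,-.2208,.03,3.224)])
E
```

```text
time: 6.0
tool_pos: [0.4731, 0.2305, 0.3389]
tool_rot: [3.134, -0.001, 1.749]
contact_force: [-0.2, 0.0, 1.1]
opening: 0.0456
grip_force: 0.0
at 6.0 [0.4731 0.2305 0.3389 1.7489] q [ 0.31  0.28  1.33 -0.    1.53  0.13]
[-116, -7, 4] turn -0.301  rows 2.8
[-108, -41, 4] turn -0.301  rows 2.8
[-84, -72, 105] turn -0.437  rows 3.7
[-46, -101, 105] turn -0.437  rows 3.7
[0, 0, 90] turn -0.0  rows 2.2
```

```bash
python3 -m jog '[[[0,-0.116,-0.007,0.004,-0.301],[0,-0.116,-0.007,0.004,-0.301],[0,-0.116,-0.007,0.004,-0.301],[0,-0.116,-0.007,0.004,-0.301]]]' >/dev/null
python3 -m jog '[[[0,-0.108,-0.041,0.004,-0.301],[0,-0.108,-0.041,0.004,-0.301],[0,-0.108,-0.041,0.004,-0.301],[0,-0.108,-0.041,0.004,-0.301]]]' >/dev/null
python3 -m jog '[[[0,-0.084,-0.072,0.105,-0.437],[0,-0.084,-0.072,0.105,-0.437],[0,-0.084,-0.072,0.105,-0.437],[0,-0.084,-0.072,0.105,-0.437],[0,-0.084,-0.072,0.105,-0.437]]]' >/dev/null
python3 -m jog '[[[0,-0.046,-0.101,0.105,-0.437],[0,-0.046,-0.101,0.105,-0.437],[0,-0.046,-0.101,0.105,-0.437],[0,-0.046,-0.101,0.105,-0.437],[0,-0.046,-0.101,0.105,-0.437]]]'
python3 -m jog '[[[0,0,0,0,0],[0,0,0,0,0]]]'
python3 - <<'E'
from h import *
snap('top','t3.png')
t=cv2.imread('pics/t3.png')
cv2.imwrite('pics/t3c.png',cv2.resize(t[180:340,300:460],(800,600),interpolation=cv2.INTER_CUBIC)[:,:])
plan([(.5154,-.2208,.011,3.224)])
E
```

```text
time: 7.5
tool_pos: [0.5128, -0.2222, 0.1114]
tool_rot: [3.138, -0.007, -3.061]
contact_force: [0.0, 0.8, -1.1]
opening: 0.0461
grip_force: 0.0
time: 7.67
tool_pos: [0.5151, -0.2198, 0.1166]
tool_rot: [3.141, 0.0, -3.06]
contact_force: [-0.3, 0.2, -0.3]
opening: 0.0463
grip_force: 0.0
at 7.7167 [ 0.5154 -0.2198  0.1172 -3.0592] q [-0.54  0.52  1.59  0.    1.03 -2.19]
[0, 0, 10] turn -0.571  rows 4.6
[0, 0, 10] turn -0.571  rows 4.6
[0, 0, 10] turn -0.571  rows 4.6
[0, 0, 10] turn -0.571  rows 4.6
[0, 0, 10] turn -0.571  rows 4.6
[0, 0, 10] turn -0.571  rows 4.6
[0, 0, 10] turn -0.571  rows 4.6
[0, 0, 10] turn -0.571  rows 4.6
[0, 0, 10] turn -0.571  rows 4.6
[0, 0, 10] turn -0.571  rows 4.6
[0, 0, 10] turn -0.571  rows 4.6
```

```bash
python3 -m jog '[[[-0.2,0,-0.001,0.03,0],[-0.2,0,-0.001,0.06,0],[-0.2,0,-0.001,0.09,0],[-0.2,0,-0.001,0.104,0],[-0.2,0,-0.001,0.106,0]]]'
python3 -m jog '[[[-1,0,0,0,0],[-1,0,0,0,0],[-1,0,0,0,0],[-1,0,0,0,0],[-1,0,0,0,0]]]' 30
python3 -m jog '[[[-1,0,0,0,0],[-1,0,0,0,0]]]' 30
python3 -m jog '[[[-1,0,0,-0.02,0],[-1,0,0,-0.05,0],[-1,0,0,-0.09,0],[-1,0,0,-0.09,0]]]' 30
```

```text
time: 8.13
tool_pos: [0.5142, -0.2201, 0.0088]
tool_rot: [3.14, -0.002, -3.058]
contact_force: [-0.1, 0.3, 0.3]
opening: 0.037
grip_force: 0.0
time: 8.55
tool_pos: [0.5157, -0.2222, 0.0118]
tool_rot: [-3.14, 0.002, -3.059]
contact_force: [0.3, 2.4, 7.1]
opening: 0.0136
grip_force: 30.0
time: 8.72
tool_pos: [0.5157, -0.2222, 0.0118]
tool_rot: [-3.14, 0.002, -3.059]
contact_force: [-0.5, 2.4, 6.2]
opening: 0.0137
grip_force: 30.0
time: 9.05
tool_pos: [0.5183, -0.2242, 0.1075]
tool_rot: [-3.134, 0.01, -3.058]
contact_force: [2.5, -1.5, -1.4]
opening: 0.0138
grip_force: 30.0
```

Run:
```python
from h import *
g=fx(0,-.06);print(g, robot.observe()['opening'])
plan([(*g,.13,1.749),(*g,.06,1.749)],[.5165,-.2235,.1025,3.224])
```

```text
[0.57274982 0.01063572] 0.01382585752412979
at 9.05 [ 0.5165 -0.2235  0.1025  3.224 ] q [-0.54  0.54  1.59 -0.    1.   -2.2 ]
[-25, 76, -9] turn 0.492  rows 3.9
[14, 79, -9] turn 0.492  rows 3.9
[50, 63, -9] turn 0.492  rows 3.9
[0, 0, 70] turn -0.0  rows 1.7
```

```bash
python3 -m jog '[[[-1,-0.005,0.015,-0.009,0.1],[-1,-0.010,0.03,-0.009,0.2],[-1,-0.015,0.045,-0.009,0.3],[-1,-0.02,0.06,-0.009,0.4],[-1,-0.025,0.076,-0.009,0.492]]]' >/dev/null
python3 -m jog '[[[-1,0.002,0.016,-0.009,0.1],[-1,0.005,0.032,-0.009,0.2],[-1,0.008,0.048,-0.009,0.3],[-1,0.011,0.064,-0.009,0.4],[-1,0.014,0.079,-0.009,0.492]]]'
python3 -m jog '[[[-1,0.010,0.013,-0.009,0.1],[-1,0.02,0.026,-0.009,0.2],[-1,0.03,0.039,-0.009,0.3],[-1,0.04,0.052,-0.009,0.4],[-1,0.05,0.063,-0.009,0.492]]]'
python3 -m jog '[[[-1,0,0,0,0],[-1,0,0,0,0]]]'
python3 - <<'E'
from h import *
g=fx(0,-.06)
snap('top','t4.png')
t=cv2.imread('pics/t4.png')
cv2.imwrite('pics/t4c.png',cv2.resize(t[180:340,190:400],None,fx=3.6,fy=3.6,interpolation=cv2.INTER_CUBIC))
plan([(*g,.045,1.749)])
E
```

```text
time: 9.88
tool_pos: [0.552, -0.0654, 0.1182]
tool_rot: [-3.142, 0.0, 2.236]
contact_force: [-0.3, 1.0, -1.7]
opening: 0.0137
grip_force: 30.0
time: 10.3
tool_pos: [0.5705, 0.013, 0.1272]
tool_rot: [3.141, 0.0, 1.744]
contact_force: [0.9, -0.2, -2.6]
opening: 0.0135
grip_force: 30.0
time: 10.47
tool_pos: [0.5702, 0.0125, 0.127]
tool_rot: [-3.141, 0.0, 1.752]
contact_force: [-0.7, -0.7, -1.4]
opening: 0.0135
grip_force: 30.0
at 10.5167 [0.5701 0.0119 0.1271 1.7514] q [-0.11  0.53  1.54 -0.    1.07 -0.29]
[-2, 2, 82] turn 0.002  rows 2.0
```

View pics/t4c.png

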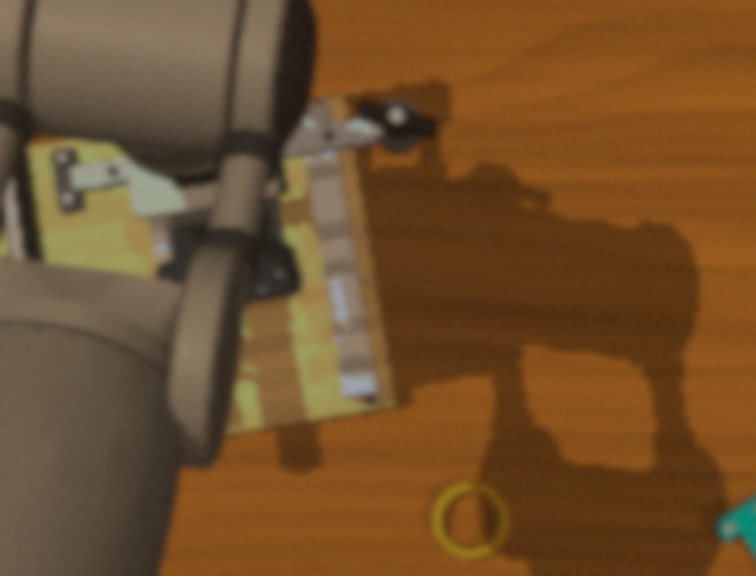

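Run:
```python
from h import *
f=lambda p,s,ox,oy:[((x+.5)/s-.5+ox,(y+.5)/s-.5+oy) for x,y in p]
c,s=np.cos(FY),np.sin(FY)
for p,z in(((396,115),.159),((67,178),.129),((113,171),.129),((328,133),.129)):
    w=px2w('top',f([p],3.6,190,180),z)[0]; d=w[:2]-FO; print(w,d@[c,s],d@[-s,c])
```

```text
[ 0.58795759 -0.08646642  0.159     ] -0.09826015860226221 -0.057754412452023084
[0.55352395 0.10179921 0.129     ] 0.09312781465859392 -0.05723841415799449
[0.55796763 0.07553305 0.129     ] 0.0664899199752738 -0.05695573491621085
[ 0.58183721 -0.04706868  0.129     ] -0.05840142550839658 -0.05871467615738884
```

Arm A hangs level along the lane (knob at (396,115), bracket at (67,178)). It needs 2 mm of sideways shift before lowering.

```bash
python3 -m jog '[[[-1,-0.001,0.0022,0.02,0],[-1,-0.001,0.0022,0.04,0],[-1,-0.001,0.0022,0.055,0],[-1,-0.001,0.0022,0.066,0],[-1,-0.001,0.0022,0.072,0]]]' 
python3 -m jog '[[[-1,0,0,0.005,0],[-1,0,0,0.010,0],[-1,0,0,0.013,0],[-1,0,0,0.013,0]]]' 
python3 -m jog '[[[-1,0,0,0,0],[-0.5,0,0,0,0],[-0.5,0,0,0,0],[-0.5,0,0,0,0]]]' 
python3 -m jog '[[[-0.5,0,0,-0.03,0],[-0.5,0,0,-0.07,0],[-0.5,0,0,-0.10,0],[-0.5,0,0,-0.12,0]]]'
```

```text
time: 10.93
tool_pos: [0.5719, 0.0107, 0.0538]
tool_rot: [-3.14, -0.0, 1.749]
contact_force: [0.0, 0.9, -1.5]
opening: 0.0136
grip_force: 30.0
time: 11.27
tool_pos: [0.5731, 0.0113, 0.0422]
tool_rot: [3.141, 0.001, 1.749]
contact_force: [1.1, -1.2, -2.7]
opening: 0.0138
grip_force: 30.0
time: 11.6
tool_pos: [0.5729, 0.0115, 0.0427]
tool_rot: [3.141, 0.0, 1.749]
contact_force: [0.2, -0.5, 0.0]
opening: 0.0227
grip_force: 0.0
time: 11.93
tool_pos: [0.5738, 0.0114, 0.166]
tool_rot: [3.137, 0.001, 1.749]
contact_force: [0.3, -0.1, 0.3]
opening: 0.0232
grip_force: 0.0
```

Run:
```python
from h import *
print('can',px2w('top',[(488,169)],.19))
plan([(.556,-.19,.16,.86),(.556,-.345,.14,-.029),(.558,-.3749,.12,-.029)])
```

```text
can [[ 0.67493166 -0.45948836  0.19      ]]
at 11.9333 [0.5738 0.0114 0.166  1.7489] q [-0.11  0.49  1.49 -0.    1.16 -0.29]
[-98, -27, 3] turn 0.444  rows 3.6
[-100, 18, 3] turn 0.444  rows 3.6
[-59, 51, 10] turn 0.444  rows 3.6
[-31, 71, 10] turn 0.444  rows 3.6
[3, 30, 20] turn -0.0  rows 0.9
```

```bash
python3 -m jog '[[[0,-0.098,-0.027,0.003,0.444],[0,-0.098,-0.027,0.003,0.444],[0,-0.098,-0.027,0.003,0.444],[0,-0.098,-0.027,0.003,0.444],[0,-0.098,-0.027,0.003,0.444]]]' >/dev/null
python3 -m jog '[[[0,-0.1,0.018,0.003,0.444],[0,-0.1,0.018,0.003,0.444],[0,-0.1,0.018,0.003,0.444],[0,-0.1,0.018,0.003,0.444],[0,-0.1,0.018,0.003,0.444]]]' >/dev/null
python3 -m jog '[[[0,-0.059,0.051,0.01,0.444],[0,-0.059,0.051,0.01,0.444],[0,-0.059,0.051,0.01,0.444],[0,-0.059,0.051,0.01,0.444],[0,-0.059,0.051,0.01,0.444]]]' >/dev/null
python3 -m jog '[[[0,-0.031,0.071,0.01,0.444],[0,-0.031,0.071,0.01,0.444],[0,-0.031,0.071,0.01,0.444],[0,-0.031,0.071,0.01,0.444],[0,-0.031,0.071,0.01,0.444]]]'
python3 - <<'E'
from h import *
snap('top','t5.png')
t=cv2.imread('pics/t5.png')
cv2.imwrite('pics/t5c.png',cv2.resize(t[170:330,200:470],None,fx=2.9,fy=2.9,interpolation=cv2.INTER_CUBIC))
plan([(.558,-.3749,.12,-.029),(.558,-.3749,.011,-.029)])
E
```

```text
time: 13.6
tool_pos: [0.5555, -0.3456, 0.136]
tool_rot: [-3.141, 0.0, -0.024]
contact_force: [0.1, 0.5, -0.6]
opening: 0.0462
grip_force: 0.0
at 13.65 [ 0.5556 -0.3453  0.1363 -0.0202] q [-0.67  0.66  1.27  0.    1.21  0.92]
[3, 29, 16] turn 0.009  rows 0.8
[0, 0, 109] turn -0.0  rows 2.6
```

View pics/t5c.png

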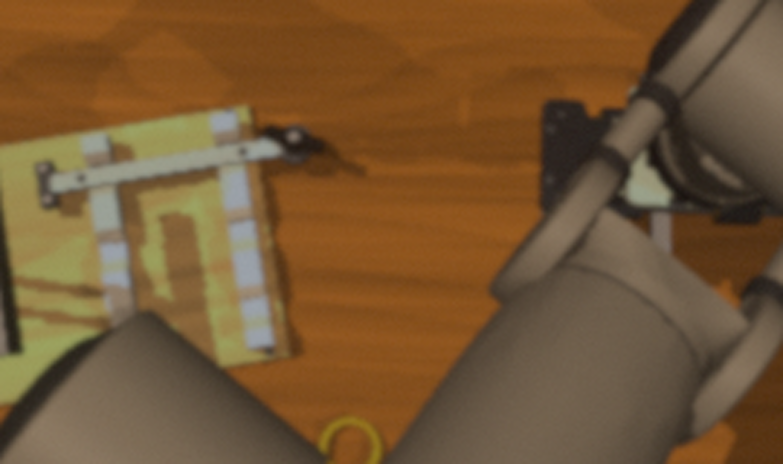

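Arm A is seated in its lane with the knob overhanging at (290,140), and B's tube shows unmoved at (661,230). Grasping B.

```bash
python3 -m jog '[[[0,0.003,0.029,0.016,0.009],[0,0.003,0.0295,0.046,0.009],[-0.2,0.003,0.0295,0.08,0.009],[-0.2,0.003,0.0295,0.11,0.009],[-0.2,0.003,0.0295,0.125,0.009]]]' >/dev/null
python3 -m jog '[[[-1,0,0,0,0],[-1,0,0,0,0],[-1,0,0,0,0],[-1,0,0,0,0],[-1,0,0,0,0]]]' 30
python3 -m jog '[[[-1,0,0,0,0],[-1,0,0,0,0]]]' 30
python3 -m jog '[[[-1,0,0,-0.02,0],[-1,0,0,-0.05,0],[-1,0,0,-0.09,0],[-1,0,0,-0.12,0],[-1,0,0,-0.12,0]]]' 30
python3 - <<'E'
from h import *
g=fx(0,.06);print(g)
plan([(.49,-.2,.15,.58),(*g,.15,1.749)])
E
```

```text
time: 14.48
tool_pos: [0.5578, -0.3755, 0.0117]
tool_rot: [3.141, -0.001, -0.034]
contact_force: [0.7, 1.2, 0.3]
opening: 0.0136
grip_force: 30.0
time: 14.65
tool_pos: [0.5578, -0.3757, 0.0117]
tool_rot: [3.142, -0.001, -0.035]
contact_force: [0.9, 1.8, 1.8]
opening: 0.0135
grip_force: 30.0
time: 15.07
tool_pos: [0.56, -0.3784, 0.139]
tool_rot: [3.133, -0.01, -0.036]
contact_force: [1.6, -0.9, -0.4]
opening: 0.014
grip_force: 3.0
[ 0.45465018 -0.01063572]
at 15.0667 [ 0.56   -0.3784  0.139  -0.0358] q [-0.71  0.69  1.2  -0.    1.24  0.9 ]
[-38, -88, -5] turn -0.308  rows 2.5
[-10, -95, -5] turn -0.308  rows 2.5
[37, -89, 0] turn -0.584  rows 4.7
[80, -54, 0] turn -0.584  rows 4.7
```

The grip has slackened (3 N). I'll pause until it recovers, then check whether the arm has slipped.

```bash
python3 -m jog '[[[-1,0,0,0,0],[-1,0,0,0,0],[-1,0,0,0,0]]]' 30
python3 -m jog '[[[-1,0,0,0,0],[-1,0,0,0,0],[-1,0,0,0,0]]]' 30
python3 - <<'E'
from h import *
snap('scene','s6.png')
im=cv2.imread('pics/s6.png')
cv2.imwrite('pics/s6c.png',cv2.resize(im[130:330,140:340],None,fx=3,fy=3,interpolation=cv2.INTER_CUBIC))
E
```

```text
time: 15.32
tool_pos: [0.5564, -0.3753, 0.129]
tool_rot: [-3.139, 0.003, -0.036]
contact_force: [0.4, 1.2, -1.8]
opening: 0.0141
grip_force: 30.0
time: 15.57
tool_pos: [0.5571, -0.3758, 0.1301]
tool_rot: [-3.141, 0.001, -0.036]
contact_force: [-0.4, -0.1, -1.6]
opening: 0.0137
grip_force: 30.0
```

View pics/s6c.png

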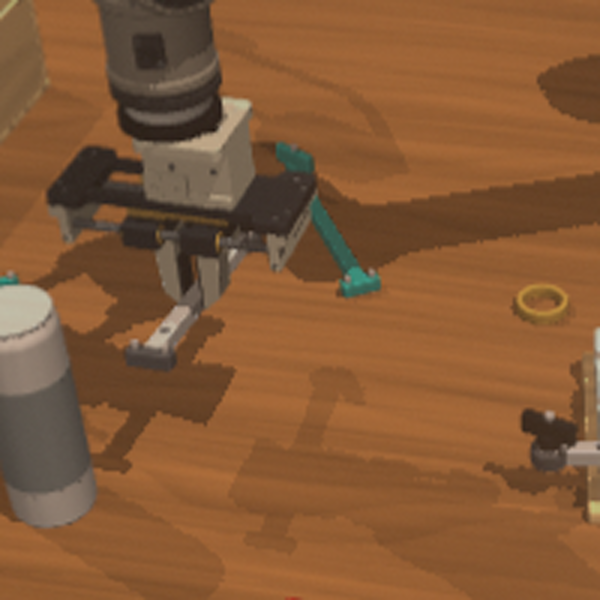

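The arm is still held, with its bracket at (150,352) in the crop. I'll check whether it's level by projecting the expected bracket.

Run:
```python
from h import *
for z in(.125,.115,.105,.095): print(z,(w2px('scene',[(.649,-.379,z),(.649+.007,-.361,z+.007),(.656,-.397,z+.007)])-[140,130])*3)
```

```text
0.125 [[148.879915   367.63207012]
 [167.26746958 369.11256397]
 [121.14627026 363.31913028]]
0.115 [[150.73597629 377.91728792]
 [169.04830161 379.49340983]
 [123.15414568 373.68761133]]
0.105 [[152.57402741 388.09864312]
 [170.81167753 389.76836083]
 [125.14243178 383.95080963]]
0.095 [[154.39431899 398.17764698]
 [172.55784283 399.93897373]
 [127.11140256 394.11026497]]
```

The bracket sits about 12 px (~12 mm) high, so the knob end sagged when the grip slackened. I'll set it down on the bench again, regrip and verify.

```bash
python3 -m jog '[[[-1,0,0,0.03,0],[-1,0,0,0.06,0],[-1,0,0,0.09,0],[-1,0,0,0.102,0],[-1,0,0,0.104,0]]]' 30
python3 -m jog '[[[-1,0,0,0.003,0],[-0.7,0,0,0.003,0],[-0.3,0,0,0.003,0],[-0.3,0,0,0.014,0],[-0.3,0,0,0.014,0]]]' 30
python3 -m jog '[[[-1,0,0,0,0],[-1,0,0,0,0],[-1,0,0,0,0],[-1,0,0,0,0],[-1,0,0,0,0]]]' 35
python3 -m jog '[[[-1,0,0,0,0],[-1,0,0,-0.01,0],[-1,0,0,-0.02,0],[-1,0,0,-0.035,0],[-1,0,0,-0.05,0]]]' 35
python3 -m jog '[[[-1,0,0,-0.02,0],[-1,0,0,-0.04,0],[-1,0,0,-0.06,0],[-1,0,0,-0.07,0],[-1,0,0,-0.07,0]]]' 35
python3 - <<'E'
from h import *
snap('scene','s7.png')
im=cv2.imread('pics/s7.png')
cv2.imwrite('pics/s7c.png',cv2.resize(im[200:290,140:240],None,fx=6,fy=6,interpolation=cv2.INTER_CUBIC))
plan([(.49,-.2,.15,.58),(*fx(0,.06),.15,1.749)])
print((w2px('scene',[(.649,-.379,.125)])-[140,200])*6)
E
```

```text
time: 16.03
tool_pos: [0.5557, -0.3747, 0.0239]
tool_rot: [-3.138, 0.005, -0.036]
contact_force: [-0.4, 0.2, -1.1]
opening: 0.0136
grip_force: 30.0
time: 16.45
tool_pos: [0.5572, -0.3759, 0.0128]
tool_rot: [3.142, 0.0, -0.036]
contact_force: [-1.0, 0.4, -0.5]
opening: 0.0288
grip_force: 0.0
time: 16.87
tool_pos: [0.5576, -0.3762, 0.0136]
tool_rot: [3.141, -0.001, -0.036]
contact_force: [-0.4, 0.4, 1.1]
opening: 0.0135
grip_force: 35.0
time: 17.28
tool_pos: [0.5573, -0.3759, 0.0644]
tool_rot: [-3.141, 0.0, -0.036]
contact_force: [0.5, 0.0, -1.6]
opening: 0.0134
grip_force: 35.0
time: 17.7
tool_pos: [0.5586, -0.377, 0.137]
tool_rot: [3.138, -0.005, -0.036]
contact_force: [0.8, -0.2, -2.1]
opening: 0.0134
grip_force: 35.0
at 17.75 [ 0.5579 -0.3763  0.1348 -0.0361] q [-0.71  0.69  1.21 -0.    1.24  0.9 ]
[-37, -87, -8] turn -0.308  rows 2.5
[-9, -94, -8] turn -0.308  rows 2.5
[37, -89, 0] turn -0.584  rows 4.7
[80, -54, 0] turn -0.584  rows 4.7
[[297.75982999 315.26414024]]
```

View pics/s7c.png

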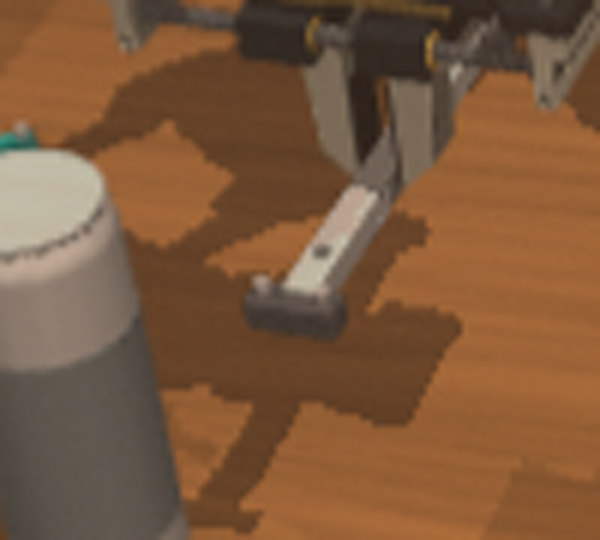

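The bracket is at (295,308) against an expected 308 to 315 for level, so the arm hangs level. Carrying it to lane y=+60.

```bash
python3 -m jog '[[[-1,-0.010,-0.022,-0.004,-0.077],[-1,-0.019,-0.044,-0.008,-0.154],[-1,-0.028,-0.066,-0.008,-0.231],[-1,-0.037,-0.087,-0.008,-0.308]]]' >/dev/null
python3 -m jog '[[[-1,-0.003,-0.024,-0.004,-0.077],[-1,-0.005,-0.048,-0.008,-0.154],[-1,-0.007,-0.072,-0.008,-0.231],[-1,-0.009,-0.094,-0.008,-0.308]]]' >/dev/null
python3 -m jog '[[[-1,0.007,-0.018,0,-0.115],[-1,0.014,-0.036,0,-0.23],[-1,0.022,-0.054,0,-0.35],[-1,0.03,-0.072,0,-0.47],[-1,0.037,-0.089,0,-0.584]]]' >/dev/null
python3 -m jog '[[[-1,0.016,-0.011,0,-0.115],[-1,0.032,-0.022,0,-0.23],[-1,0.048,-0.033,0,-0.35],[-1,0.064,-0.044,0,-0.47],[-1,0.080,-0.054,0,-0.584]]]'
python3 -m jog '[[[-1,0,0,0,0],[-1,0,0,0,0]]]'
python3 - <<'E'
from h import *
g=fx(0,.06)
snap('top','t8.png')
t=cv2.imread('pics/t8.png')
cv2.imwrite('pics/t8c.png',cv2.resize(t[180:340,190:400],None,fx=3.6,fy=3.6,interpolation=cv2.INTER_CUBIC))
plan([(*g,.045,1.749)])
E
```

```text
time: 19.25
tool_pos: [0.4526, -0.0089, 0.148]
tool_rot: [-3.139, -0.001, 1.754]
contact_force: [0.2, -0.3, -2.5]
opening: 0.0137
grip_force: 35.0
time: 19.42
tool_pos: [0.4532, -0.0094, 0.1484]
tool_rot: [-3.14, -0.0, 1.748]
contact_force: [0.0, 0.3, -1.6]
opening: 0.0133
grip_force: 35.0
at 19.4667 [ 0.4536 -0.0101  0.1485  1.7463] q [-0.19  0.31  1.84 -0.    0.99 -0.37]
[-1, 1, 104] turn -0.003  rows 2.5
```

View pics/t8c.png

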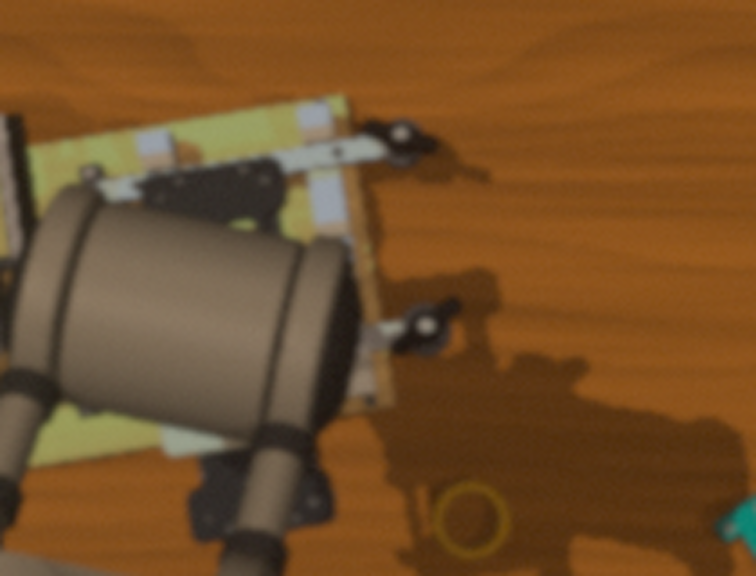

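```bash
python3 - <<'E'
from h import *
f=lambda p,s,ox,oy:[((x+.5)/s-.5+ox,(y+.5)/s-.5+oy) for x,y in p]
c,s=np.cos(FY),np.sin(FY)
for p,z in(((426,326),.180),((403,134),.074)):
    w=px2w('top',f([p],3.6,190,180),z)[0]; d=w[:2]-FO; print(w,d@[c,s],d@[-s,c])
E
python3 -m jog '[[[-1,-0.001,0.001,0.02,0],[-1,-0.001,0.001,0.04,0],[-1,-0.001,0.001,0.06,0],[-1,-0.001,0.001,0.08,0],[-1,-0.001,0.001,0.088,0]]]' 
python3 -m jog '[[[-1,0,0,0.005,0],[-1,0,0,0.010,0],[-1,0,0,0.015,0],[-1,0,0,0.017,0],[-1,0,0,0.017,0]]]'
```

```text
[ 0.46916007 -0.10522771  0.18      ] -0.09566605921215338 0.062487453419431446
[ 0.59044479 -0.08905279  0.074     ] -0.10124645345120516 -0.059743759599701046
time: 19.88
tool_pos: [0.4538, -0.0116, 0.0587]
tool_rot: [-3.138, -0.001, 1.745]
contact_force: [-0.7, -0.3, -1.8]
opening: 0.0133
grip_force: 35.0
time: 20.3
tool_pos: [0.4554, -0.011, 0.0443]
tool_rot: [3.141, 0.0, 1.748]
contact_force: [0.4, 0.5, -1.7]
opening: 0.0132
grip_force: 35.0
```

```bash
python3 -m jog '[[[-1,0,0,0,0],[-0.5,0,0,0.001,0],[-0.5,0,0,0.001,0],[-0.5,0,0,0.001,0]]]' 
python3 -m jog '[[[-0.5,0,0,-0.03,0],[-0.5,0,0,-0.07,0],[-0.5,0,0,-0.11,0],[-0.5,0,0,-0.15,0],[-0.5,0,0,-0.18,0]]]'
python3 -m jog '[[[-0.5,0,0,-0.04,0],[-0.5,0,0,-0.08,0],[-0.5,0,0,-0.12,0],[-0.5,0,0,-0.12,0]]]'
python3 - <<'E'
from h import *
im=snap('scene','s9.png')
im=cv2.imread('pics/s9.png')
cv2.imwrite('pics/s9c.png',cv2.resize(im[190:310,310:510],None,fx=4,fy=4,interpolation=cv2.INTER_CUBIC))
plan([])
E
```

```text
time: 20.63
tool_pos: [0.4553, -0.0108, 0.0435]
tool_rot: [3.141, 0.0, 1.748]
contact_force: [0.1, 0.8, -0.3]
opening: 0.0225
grip_force: 0.0
time: 21.05
tool_pos: [0.4555, -0.0108, 0.2268]
tool_rot: [3.138, 0.001, 1.748]
contact_force: [0.8, 0.2, -0.2]
opening: 0.0227
grip_force: 0.0
time: 21.38
tool_pos: [0.4573, -0.0111, 0.3512]
tool_rot: [3.128, 0.005, 1.748]
contact_force: [0.8, -0.8, -0.8]
opening: 0.0233
grip_force: 0.0
at 21.4333 [ 0.4565 -0.011   0.3474  1.7479] q [-0.19  0.14  1.48 -0.    1.51 -0.37]
```

View pics/s9c.png

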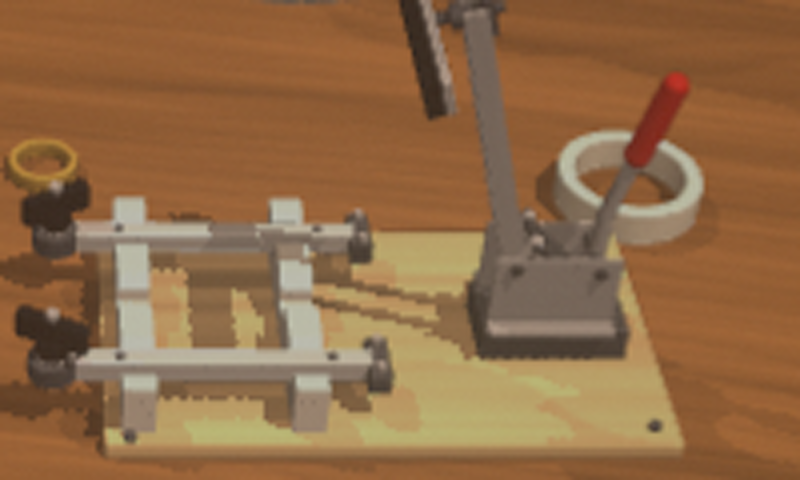

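Both arms lie level in their lanes, knobs up at (55,205) and (50,335), overhanging away from the clamp. I'll work out the handle angle from its red tip at (677,82).

Run:
```python
from h import *
for th in(1.0,1.1,1.2,1.3,1.4):
    P=[]
    for r in(125,75,100):
        x=226+r*np.cos(th)-6*np.sin(th);z=75+r*np.sin(th)+6*np.cos(th); P.append((*fx(x/1000,0),z/1000))
    print(th,((w2px('scene',P)-[310,190])*4+1.5).round().tolist(),x,z)
plan([(*fx(.15,0),.345,1.749),(*fx(.275,0),.29,1.749)])
```

```text
1.0 [[729.0, 108.0], [668.0, 166.0], [698.0, 138.0]] 274.98140467796657 162.38891231599848
1.1 [[711.0, 100.0], [657.0, 162.0], [684.0, 131.0]] 266.0123679821891 166.842312734697
1.2 [[693.0, 93.0], [646.0, 158.0], [669.0, 126.0]] 256.64354093186404 170.37805512358264
1.3 [[673.0, 88.0], [634.0, 156.0], [653.0, 122.0]] 246.96853374995555 172.96081151346684
1.4 [[652.0, 85.0], [622.0, 154.0], [637.0, 120.0]] 237.08401591009334 174.56477585624748
at 21.4333 [ 0.4565 -0.011   0.3474  1.7479] q [-0.19  0.14  1.48 -0.    1.51 -0.37]
[151, 58, 2] turn -0.001  rows 3.9
[125, 0, 55] turn -0.0  rows 3.3
```

```bash
python3 -m jog '[[[-0.2,0.151,0.058,0,0],[-0.2,0.151,0.058,0,0],[-0.2,0.151,0.058,0,0],[-0.2,0.151,0.058,0,0],[-0.2,0.151,0.058,0,0]]]' >/dev/null
python3 -m jog '[[[0,0.097,0,0.0,0],[0,0.097,0,0,0],[0,0.097,0,0.05,0],[0,0.097,0,0.05,0],[0,0.097,0,0.05,0]]]'
python3 - <<'E'
from h import *
plan([(*fx(.247,0),.162,1.749)])
E
```

```text
time: 22.27
tool_pos: [0.4663, 0.2431, 0.2892]
tool_rot: [-3.133, 0.002, 1.75]
contact_force: [-0.4, 0.0, -1.0]
opening: 0.0459
grip_force: 0.0
at 22.2667 [0.4663 0.2431 0.2892 1.7495] q [ 0.34  0.31  1.42 -0.    1.42  0.16]
[-1, 4, 127] turn 0.001  rows 3.1
```

```bash
python3 -m jog '[[[0,0,0.003,0.03,0],[0,0,0.003,0.06,0],[0,0,0.003,0.09,0],[0,0,0.003,0.12,0],[0,0,0.003,0.128,0]]]'
python3 -m jog '[[[-1,0,0,0,0],[-1,0,0,0,0],[-1,0,0,0,0],[-1,0,0,0,0],[-1,0,0,0,0]]]' 30
python3 -m jog '[[[-1,0,0,0,0],[-1,0,0,0,0]]]' 30
```

```text
time: 22.68
tool_pos: [0.4702, 0.2417, 0.1621]
tool_rot: [-3.135, 0.002, 1.746]
contact_force: [-1.1, -0.3, -0.7]
opening: 0.0459
grip_force: 0.0
time: 23.1
tool_pos: [0.4712, 0.2441, 0.1668]
tool_rot: [3.141, -0.0, 1.748]
contact_force: [-13.3, -2.7, 11.2]
opening: 0.0174
grip_force: 6.8
time: 23.27
tool_pos: [0.4704, 0.244, 0.1667]
tool_rot: [-3.14, 0.0, 1.748]
contact_force: [-6.6, -1.9, 8.2]
opening: 0.0156
grip_force: 30.0
```

```bash
python3 -m jog '[[[-1,0.0157,0,0.0046,0],[-1,0.03,0,0.0113,0],[-1,0.0431,0,0.0201,0],[-1,0.0548,0,0.0307,0],[-1,0.0647,0,0.0429,0]]]' 35
python3 -m jog '[[[-1,0.0042,0,0.0067,0],[-1,0.008,0,0.0136,0],[-1,0.0112,0,0.0209,0],[-1,0.0139,0,0.0283,0],[-1,0.0139,0,0.0283,0]]]' 35
python3 -m jog '[[[-1,0.002,0,0.0076,0],[-1,0.0036,0,0.0153,0],[-1,0.0043,0,0.0205,0],[-1,0.0047,0,0.0258,0],[-1,0.0047,0,0.0258,0]]]' 40
```

```text
time: 23.68
tool_pos: [0.4583, 0.3096, 0.124]
tool_rot: [-3.141, -0.002, 1.749]
contact_force: [-9.5, 4.3, 10.0]
opening: 0.0152
grip_force: 35.0
time: 24.1
tool_pos: [0.4554, 0.3246, 0.0945]
tool_rot: [-3.14, -0.004, 1.749]
contact_force: [-10.9, 12.6, 4.6]
opening: 0.0152
grip_force: 35.0
time: 24.52
tool_pos: [0.4545, 0.3298, 0.069]
tool_rot: [-3.14, -0.005, 1.748]
contact_force: [-11.6, 16.6, 3.9]
opening: 0.0149
grip_force: 40.0
```

```bash
python3 -m jog '[[[-1,-0.003,-0.002,0.003,0],[-1,-0.004,-0.002,0.005,0],[-1,-0.004,-0.002,0.005,0]]]' 40
python3 -m jog '[[[-0.4,0,0,0,0],[0,0,0,0,0],[0,0,0,0,0],[0,0,0,0,0]]]' 
python3 -m jog '[[[0,0,0,-0.03,0],[0,0,0,-0.07,0],[0,0,0,-0.11,0],[0,0,0,-0.13,0],[0,0,0,-0.13,0]]]'
python3 - <<'E'
from h import *
im=snap('scene','s10.png')
snap('top','t10.png')
a=cv2.resize(cv2.imread('pics/s10.png')[210:310,310:520],(798,380),interpolation=cv2.INTER_CUBIC)
b=cv2.resize(cv2.imread('pics/t10.png')[200:310,230:400],None,fx=2,fy=2,interpolation=cv2.INTER_CUBIC)
c=np.zeros((600,800,3),np.uint8);c[:380,:798]=a;c[380:600,:340]=b
cv2.imwrite('pics/s10c.png',c)
for th in(0,.1,.2):
    P=[(*fx((226+r*np.cos(th)-6*np.sin(th))/1000,0),(75+r*np.sin(th)+6*np.cos(th))/1000) for r in(125,75)]
    print(th,((w2px('scene',P)-[310,210])*3.8+1.4).round().tolist())
plan([])
E
```

```text
time: 24.77
tool_pos: [0.4548, 0.3289, 0.0658]
tool_rot: [3.137, -0.011, 1.748]
contact_force: [-11.4, 29.6, 5.5]
opening: 0.015
grip_force: 40.0
time: 25.1
tool_pos: [0.4559, 0.3215, 0.0635]
tool_rot: [3.141, 0.0, 1.748]
contact_force: [0.2, 0.3, -0.6]
opening: 0.0373
grip_force: 0.0
time: 25.52
tool_pos: [0.4582, 0.3224, 0.1988]
tool_rot: [3.132, -0.003, 1.747]
contact_force: [0.5, -0.4, 0.3]
opening: 0.0457
grip_force: 0.0
0 [[757.0, 159.0], [678.0, 159.0]]
0.1 [[759.0, 144.0], [679.0, 149.0]]
0.2 [[760.0, 129.0], [679.0, 140.0]]
at 25.6167 [0.4559 0.3213 0.1937 1.747 ] q [ 0.48  0.44  1.5  -0.    1.21  0.3 ]
```

View pics/s10c.png

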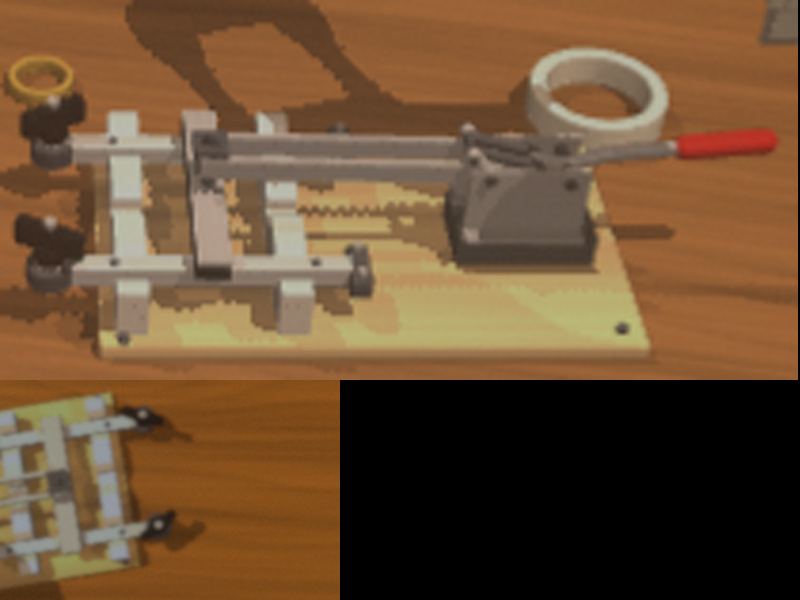

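The handle tip is at y≈140 in the crop, against 160 when locked. The handle is therefore at about 0.12 rad and not past over-center. I'll push it down with shut fingers on top.

```bash
python3 -m jog '[[[-1,0,0,0,0],[-1,0,0,0,0],[-1,0,0,0.02,0],[-1,0,0,0.05,0],[-1,0,0,0.07,0]]]' 20
python3 -m jog '[[[-1,0,0,0,0],[-1,0,0,0.006,0],[-1,0,0,0.012,0],[-1,0,0,0.016,0],[-1,0,0,0.016,0]]]' 20
python3 -m jog '[[[-1,0,0,0.004,0],[-1,0,0,0.008,0],[-1,0,0,0.012,0],[-1,0,0,0.012,0]]]' 20
```

```text
time: 26.03
tool_pos: [0.4544, 0.321, 0.1201]
tool_rot: [-3.138, 0.001, 1.748]
contact_force: [0.3, 0.8, -0.6]
opening: 0.0172
grip_force: 0.0
time: 26.45
tool_pos: [0.4558, 0.3219, 0.1073]
tool_rot: [3.141, -0.0, 1.748]
contact_force: [-0.1, 0.0, -0.2]
opening: 0.0005
grip_force: 0.0
time: 26.78
tool_pos: [0.4561, 0.3222, 0.0968]
tool_rot: [3.139, -0.001, 1.748]
contact_force: [-2.4, -0.5, 10.9]
opening: 0.0006
grip_force: 5.2
```

```bash
python3 -m jog '[[[-1,0,0,0.002,0],[-1,0,0,0.004,0],[-1,0,0,0.004,0]]]' 20
python3 -m jog '[[[-1,0,0,0.003,0],[-1,0,0,0.003,0]]]' 20
python3 -m jog '[[[-1,0,0,-0.04,0],[-1,0,0,-0.08,0],[-1,0,0,-0.10,0],[-1,0,0,-0.1,0]]]'
python3 - <<'E'
from h import *
im=snap('scene','s11.png')
a=cv2.resize(cv2.imread('pics/s11.png')[210:310,310:520],(798,380),interpolation=cv2.INTER_CUBIC)
b=cv2.resize(cv2.imread('pics/scene0.png')[230:280,420:530],(550,210),interpolation=cv2.INTER_CUBIC)
c=np.zeros((600,800,3),np.uint8);c[:380,:798]=a;c[385:595,:550]=b
cv2.imwrite('pics/s11c.png',c)
plan([])
E
```

```text
time: 27.03
tool_pos: [0.4562, 0.3224, 0.096]
tool_rot: [3.137, -0.001, 1.748]
contact_force: [-9.9, -4.3, 37.2]
opening: 0.0006
grip_force: 17.8
time: 27.2
tool_pos: [0.4564, 0.3225, 0.0955]
tool_rot: [3.136, -0.002, 1.748]
contact_force: [-16.4, -8.1, 54.1]
opening: 0.0003
grip_force: 27.0
time: 27.53
tool_pos: [0.4578, 0.3229, 0.1935]
tool_rot: [3.132, -0.003, 1.748]
contact_force: [0.5, -0.3, -0.3]
opening: 0.0005
grip_force: 0.0
at 27.5833 [0.4566 0.3222 0.1906 1.7479] q [ 0.48  0.44  1.5  -0.    1.2   0.3 ]
```

View pics/s11c.png

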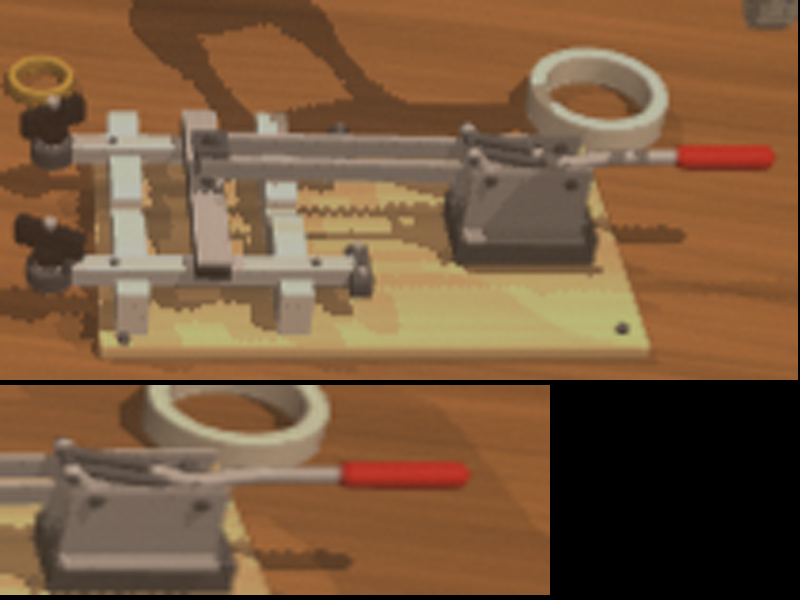

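The handle is level (tip at y=157, as when locked at the start) and the push ended firmly on the stop at about 54 N, so the clamp is locked with the foot on both tubes. I've used all 14 views, so from here I'll fit the wing knobs by code.

```bash
cat > wing.py <<'E'
from h import *
def fitwing(img,cam,x,y,zc=.064):
    g=cv2.cvtColor(cv2.imread(img),cv2.COLOR_BGR2GRAY); S=6
    u0=w2px(cam,[(x,y,zc)])[0].round().astype(int)-25
    p=cv2.resize(g[u0[1]:u0[1]+50,u0[0]:u0[0]+50],None,fx=S,fy=S,interpolation=cv2.INTER_CUBIC).astype(float)
    best=[]
    for dx in np.arange(-.006,.0061,.002):
      for dy in np.arange(-.006,.0061,.002):
        for phi in np.arange(0,np.pi,np.pi/36):
          c,s=np.cos(phi),np.sin(phi); hull=lambda a,b:cv2.convexHull(((w2px(cam,[(x+dx+c*i-s*j,y+dy+s*i+c*j,zc+k) for i in(-a,a) for j in(-b,b) for k in(-.01,.01)])-u0+.5)*S-.5).astype(np.int32))
          m=np.zeros(p.shape,np.uint8);cv2.fillConvexPoly(m,hull(.023,.005),1)
          o=np.zeros(p.shape,np.uint8);cv2.fillConvexPoly(o,hull(.029,.011),1)
          best.append((p[(o>0)&(m==0)].mean()-p[m>0].mean(),x+dx,y+dy,phi))
    best.sort(reverse=True); return [tuple(round(float(v),3) for v in b) for b in best[:4]]
E
python3 - <<'E'
from wing import *
for n,fy in(('A',-.06),('B',.06)):
    x,y=fx(-.1,fy); print(n,x,y)
    for im,cam in(('pics/t10.png','top'),('pics/s11.png','scene')): print(cam,fitwing(im,cam,x,y))
E
```

```text
A 0.5904760201287764 -0.08778065124607891Traceback (most recent call last):
  File "<stdin>", line 4, in <module>
  File "wing.py", line 12, in fitwing
    o=np.zeros(p.shape,np.uint8);cv2.fillConvexPoly(o,hull(.029,.011),1)
                                                      ~~~~^^^^^^^^^^^
  File "wing.py", line 10, in <lambda>
    c,s=np.cos(phi),np.sin(phi); hull=lambda a,b:cv2.convexHull(((w2px(cam,[(x+dx+c*i-s*j,y+dy+s*i+c*j,zc+k) for i in(-a,a) for j in(-b,b) for k in(-.01,.01)])-u0+.5)*S-.5).astype(np.int32))
                                                                  ~~~~^^^^^^^^^^^^^^^^^^^^^^^^^^^^^^^^^^^^^^^^^^^^^^^^^^^^^^^^^^^^^^^^^^^^^^^^^^^^^^^^^^^^^^^^^
  File "h.py", line 17, in w2px
    m=robot.camera_model(cam); Rm=rot(m['attitude']); t=-Rm.T@np.array(m['position'])
ValueError: time passes only in moves, steps and waits
```

```bash
sed -i 's/robot.camera_model(cam)/cmod(cam)/; s/^def snap/import functools\n@functools.lru_cache\ndef cmod(c): return robot.camera_model(c)\ndef snap/' h.py
python3 - <<'E'
from wing import *
for n,fy in(('A',-.06),('B',.06)):
    x,y=fx(-.1,fy); print(n,x,y)
    for im,cam in(('pics/t10.png','top'),('pics/s11.png','scene')): print(cam,fitwing(im,cam,x,y))
E
```

```text
A 0.5904760201287764 -0.08778065124607891
top [(26.333, 0.59, -0.088, 1.309), (26.072, 0.59, -0.086, 1.309), (25.865, 0.588, -0.088, 1.222), (25.698, 0.588, -0.09, 1.309)]
scene [(43.717, 0.592, -0.084, 1.396), (43.676, 0.592, -0.084, 1.222), (43.533, 0.592, -0.086, 1.309), (43.528, 0.59, -0.084, 1.396)]
B 0.4723763760199428 -0.10905208893531036
top [(20.906, 0.47, -0.107, 2.269), (20.729, 0.466, -0.105, 2.182), (20.576, 0.466, -0.107, 2.094), (20.573, 0.47, -0.105, 2.269)]
scene [(41.793, 0.474, -0.103, 2.269), (41.792, 0.472, -0.103, 2.269), (41.413, 0.474, -0.103, 2.356), (41.243, 0.472, -0.103, 2.356)]
```

Both cameras agree on the wings within a few mm: A at (0.591, -0.0865), angle 1.31; B at (0.472, -0.105), angle 2.25. Going to A.

Run:
```python
from h import *
plan([(.591,-.0865,.19,1.31),(.591,-.0865,.10,1.31)])
```

```text
at 27.5833 [0.4566 0.3222 0.1906 1.7479] q [ 0.48  0.44  1.5  -0.    1.2   0.3 ]
[-142, 20, 0] turn 0.146  rows 3.4
[-138, 41, 0] turn 0.146  rows 3.4
[-130, 60, 0] turn 0.146  rows 3.4
[0, 0, 90] turn -0.0  rows 2.2
```

```bash
python3 -m jog '[[[0,-0.142,0.020,0,0.146],[0,-0.142,0.020,0,0.146],[0,-0.142,0.020,0,0.146],[0,-0.142,0.020,0,0.146],[0,-0.142,0.020,0,0.146]]]' >/dev/null
python3 -m jog '[[[0,-0.138,0.041,0,0.146],[0,-0.138,0.041,0,0.146],[0,-0.138,0.041,0,0.146],[0,-0.138,0.041,0,0.146],[0,-0.138,0.041,0,0.146]]]' >/dev/null
python3 -m jog '[[[0,-0.130,0.060,0,0.146],[0,-0.130,0.060,0,0.146],[0,-0.130,0.060,0,0.146],[0,-0.130,0.060,0,0.146],[0,-0.130,0.060,0,0.146]]]' >/dev/null
python3 -m jog '[[[-0.2,0,0,0.03,0],[-0.2,0,0,0.06,0],[-0.2,0,0,0.09,0],[-0.2,0,0,0.09,0],[-0.2,0,0,0.09,0]]]'
python3 - <<'E'
from h import *
plan([(.591,-.0865,.065,1.31)])
E
```

```text
time: 29.25
tool_pos: [0.5888, -0.085, 0.0966]
tool_rot: [-3.136, -0.0, 1.311]
contact_force: [0.6, 0.1, -0.6]
opening: 0.0365
grip_force: 0.0
at 29.25 [ 0.5888 -0.085   0.0966  1.3113] q [-0.27  0.61  1.5   0.    1.04 -0.01]
[-1, 3, 32] turn 0.001  rows 0.8
```

```bash
python3 -m jog '[[[-0.2,-0.001,0.0015,0.015,0],[-0.2,-0.001,0.0015,0.03,0],[-0.2,-0.001,0.0015,0.034,0],[-0.2,-0.001,0.0015,0.034,0]]]' 15
python3 -m jog '[[[-1,0,0,0,0],[-1,0,0,0,0],[-1,0,0,0,0],[-1,0,0,0,0],[-1,0,0,0,0]]]' 15
python3 -m jog '[[[-1,0,0,0,0],[-1,0,0,0,0]]]' 30
python3 -c "
from cell import robot; s=robot.observe(); print(s['torque'],s['contact_force'],s['qpos'][5])"
```

```text
time: 29.58
tool_pos: [0.5915, -0.0878, 0.0649]
tool_rot: [3.142, -0.0, 1.311]
contact_force: [-0.9, 0.9, 0.6]
opening: 0.0367
grip_force: 0.0
time: 30.0
tool_pos: [0.5917, -0.0886, 0.0652]
tool_rot: [3.14, 0.0, 1.31]
contact_force: [-1.2, 0.0, 4.2]
opening: 0.0174
grip_force: 15.0
time: 30.17
tool_pos: [0.5918, -0.0887, 0.0649]
tool_rot: [3.14, 0.0, 1.31]
contact_force: [-1.2, -0.6, 4.8]
opening: 0.016
grip_force: 30.0
[-0.04751102  0.03251524  0.01515044] [-1.15389214 -0.55675606  4.75552995] -0.015624195468933804
```

```bash
python3 -m jog '[[[-1,0,0,0,0.08],[-1,0,0,0,0.15],[-1,0,0,0,0.15],[-1,0,0,0,0.15]]]' 12
python3 -c "
from cell import robot; s=robot.observe(); print(s['torque'])"
python3 -m jog '[[[-1,0,0,0,-0.1],[-1,0,0,0,-0.2],[-1,0,0,0,-0.3],[-1,0,0,0,-0.3],[-1,0,0,0,-0.3]]]' 12
python3 -c "
from cell import robot; s=robot.observe(); print(s['torque'])"
```

```text
time: 30.5
tool_pos: [0.5916, -0.0888, 0.0646]
tool_rot: [3.141, 0.0, 1.16]
contact_force: [-0.9, -0.0, 5.0]
opening: 0.0178
grip_force: 12.0
[-0.03993614  0.12397671  0.0491741 ]
time: 30.92
tool_pos: [0.5918, -0.0887, 0.0646]
tool_rot: [3.14, 0.0, 1.457]
contact_force: [-0.1, -0.4, 4.9]
opening: 0.0182
grip_force: 12.0
[-0.06128342 -0.18568415  0.0049732 ]
```

```bash
python3 -m jog '[[[-0.6,0,0,0,0],[-0.4,0,0,-0.006,0.15],[-0.4,0,0,-0.006,0.15],[-0.4,0,0,-0.006,0.15]]]' 15
python3 -m jog '[[[-1,0,0,0,0],[-1,0,0,0,0],[-1,0,0,0,0],[-1,0,0,0,0],[-1,0,0,0,0]]]' 15
python3 -c "
from cell import robot; s=robot.observe(); print(s['torque'],s['opening'],s['tool_rot'][2])"
```

```text
time: 31.25
tool_pos: [0.5911, -0.0885, 0.0698]
tool_rot: [-3.141, 0.0, 1.31]
contact_force: [-0.6, -0.3, 0.1]
opening: 0.0272
grip_force: 0.0
time: 31.67
tool_pos: [0.5911, -0.0885, 0.0699]
tool_rot: [-3.141, 0.0, 1.31]
contact_force: [-0.3, -0.2, -1.8]
opening: 0.0097
grip_force: 15.0
[ 0.06437286 -0.07482582 -0.05120298] 0.00971425036813703 1.3102718898429218
```

At 6 mm higher the fingers close on the wing itself (9.7 mm). Trying one way, gently.

```bash
python3 -m jog '[[[-1,0,0,0,0],[-1,0,0,0,0],[-1,0,0,0,0.05],[-1,0,0,0,0.1],[-1,0,0,0,0.1]]]' 30
python3 -c "
from cell import robot; s=robot.observe(); print(s['torque'],s['opening'],s['joint_efforts'][5])"
python3 -m jog '[[[-1,0,0,0,-0.05],[-1,0,0,0,-0.1],[-1,0,0,0,-0.15],[-1,0,0,0,-0.2],[-1,0,0,0,-0.2]]]' 30
python3 -c "
from cell import robot; s=robot.observe(); print(s['torque'],s['opening'],s['joint_efforts'][5])"
```

```text
time: 32.08
tool_pos: [0.5911, -0.0884, 0.07]
tool_rot: [-3.141, 0.0, 1.208]
contact_force: [-0.0, 1.0, -1.3]
opening: 0.0096
grip_force: 30.0
[ 0.04362189 -0.05264595 -0.01710834] 0.009611151127314215 0.6888235732913017
time: 32.5
tool_pos: [0.5924, -0.0882, 0.0705]
tool_rot: [3.139, -0.001, 1.411]
contact_force: [3.7, 1.9, -1.9]
opening: 0.0101
grip_force: 31.6
[ 0.39343893 -0.71911876 -0.63304745] 0.010068795272686054 -1.359454058110714
```

The -z turn is resisted (0.63 N m, fingers spreading) and the +z turn gives, so A slackens with +z (clockwise from above). I'll stroke in that direction and watch the torque.

```bash
python3 -m jog '[[[-1,0,0,0,0.1],[-1,0,0,0,0.2],[-1,0,0,0,0.3],[-1,0,0,0,0.4],[-1,0,0,0,0.5]]]' 30
python3 -c "
from cell import robot; s=robot.observe(); print(s['torque'],s['opening'],s['joint_efforts'][5],s['qpos'][5])"
python3 -m jog '[[[-1,0,0,0,0.1],[-1,0,0,0,0.2],[-1,0,0,0,0.3],[-1,0,0,0,0.4],[-1,0,0,0,0.5]]]' 30
python3 -c "
from cell import robot; s=robot.observe(); print(s['torque'],s['opening'],s['joint_efforts'][5],s['qpos'][5])"
```

```text
time: 32.92
tool_pos: [0.5909, -0.0884, 0.0701]
tool_rot: [-3.141, 0.001, 0.905]
contact_force: [-0.4, 1.0, -1.5]
opening: 0.0097
grip_force: 30.0
[0.20910062 0.04578846 0.05528038] 0.00974793469368271 -1.5082232281565666 0.3893224379546276
time: 33.33
tool_pos: [0.5908, -0.0883, 0.07]
tool_rot: [-3.141, 0.001, 0.405]
contact_force: [-0.5, 1.4, -1.1]
opening: 0.0098
grip_force: 30.0
[0.24104104 0.10588455 0.11732629] 0.009800575574296576 -1.507573463022709 0.8893670827407112
```

```bash
python3 -m jog '[[[-1,0,0,0,0.12],[-1,0,0,0,0.24],[-1,0,0,0,0.36],[-1,0,0,0,0.48],[-1,0,0,0,0.6]]]' 30 | tail -2
python3 -m jog '[[[-1,0,0,0,0.12],[-1,0,0,0,0.24],[-1,0,0,0,0.36],[-1,0,0,0,0.48],[-1,0,0,0,0.6]]]' 30 | tail -2
python3 -m jog '[[[-1,0,0,0,0.12],[-1,0,0,0,0.24],[-1,0,0,0,0.36],[-1,0,0,0,0.48],[-1,0,0,0,0.6]]]' 30
python3 -c "
from cell import robot; s=robot.observe(); print(s['torque'],s['opening'],s['joint_efforts'][5],s['qpos'][5])"
python3 -m jog '[[[-0.4,0,0,0,0],[-0.2,0,0,0,0],[-0.2,0,0,0,0],[-0.2,0,0,-0.03,0],[-0.2,0,0,-0.05,0]]]' 30
python3 -m jog '[[[-0.2,0,0,0,-0.12],[-0.2,0,0,0,-0.24],[-0.2,0,0,0,-0.36],[-0.2,0,0,0,-0.48],[-0.2,0,0,0,-0.6]]]' >/dev/null
python3 -m jog '[[[-0.2,0,0,0,-0.12],[-0.2,0,0,0,-0.24],[-0.2,0,0,0,-0.36],[-0.2,0,0,0,-0.48],[-0.2,0,0,0,-0.6]]]' >/dev/null
python3 -m jog '[[[-0.2,0,0,0,-0.12],[-0.2,0,0,0,-0.24],[-0.2,0,0,0,-0.36],[-0.2,0,0,0,-0.48],[-0.2,0,0,0,-0.6]]]' >/dev/null
python3 -m jog '[[[-0.2,0,0,0,-0.12],[-0.2,0,0,0,-0.24],[-0.2,0,0,0,-0.36],[-0.2,0,0,0,-0.48],[-0.2,0,0,0,-0.6]]]' >/dev/null
python3 -m jog '[[[-0.2,0,0,0,-0.12],[-0.2,0,0,0,-0.24],[-0.2,0,0,0,-0.36],[-0.2,0,0,0,-0.48],[-0.2,0,0,0,-0.6]]]' >/dev/null
python3 -m jog '[[[-0.2,0,0,0,-0.12],[-0.2,0,0,0,-0.142],[-0.2,0,0,0,-0.142],[-0.2,0,0,0,-0.142]]]'
```

```text
opening: 0.0097
grip_force: 30.0
opening: 0.0096
grip_force: 30.0
time: 34.58
tool_pos: [0.591, -0.0882, 0.07]
tool_rot: [3.141, 0.001, -1.396]
contact_force: [0.6, 2.0, -1.9]
opening: 0.0096
grip_force: 30.0
[ 0.53612251 -0.12108181  0.07256015] 0.009574594496415935 -1.825607791543007 2.690308396262554
time: 35.0
tool_pos: [0.5911, -0.0887, 0.121]
tool_rot: [3.141, 0.0, -1.387]
contact_force: [1.5, -0.4, 0.8]
opening: 0.0355
grip_force: 0.0
time: 37.42
tool_pos: [0.5914, -0.0887, 0.1203]
tool_rot: [3.141, 0.0, 1.75]
contact_force: [0.2, 0.5, -0.3]
opening: 0.0365
grip_force: 0.0
```

```bash
python3 -m jog '[[[-0.2,0,0,0.025,0],[-0.2,0,0,0.05,0],[-0.2,0,0,0.05,0],[-1,0,0,0.05,0],[-1,0,0,0.05,0]]]' 30
python3 -m jog '[[[-1,0,0,0,0],[-1,0,0,0,0],[-1,0,0,0,0],[-1,0,0,0,0]]]' 30
python3 -m jog '[[[-1,0,0,0,0.12],[-1,0,0,0,0.24],[-1,0,0,0,0.36],[-1,0,0,0,0.48],[-1,0,0,0,0.6]]]' 30 | tail -2
python3 -m jog '[[[-1,0,0,0,0.12],[-1,0,0,0,0.24],[-1,0,0,0,0.36],[-1,0,0,0,0.48],[-1,0,0,0,0.6]]]' 30 | tail -2
python3 -m jog '[[[-1,0,0,0,0.12],[-1,0,0,0,0.24],[-1,0,0,0,0.36],[-1,0,0,0,0.48],[-1,0,0,0,0.48]]]' 30
python3 -m jog '[[[-0.4,0,0,0,0],[-0.2,0,0,0,0],[-0.2,0,0,0,0],[-0.2,0,0,-0.03,0],[-0.2,0,0,-0.06,0]]]' 30
python3 - <<'E'
from h import *
plan([(.472,-.106,.14,2.25)])
E
```

```text
time: 37.83
tool_pos: [0.592, -0.0888, 0.0713]
tool_rot: [3.14, 0.001, 1.751]
contact_force: [0.4, -0.1, 0.4]
opening: 0.0275
grip_force: 0.0
time: 38.17
tool_pos: [0.5921, -0.0888, 0.0714]
tool_rot: [3.14, 0.001, 1.752]
contact_force: [-0.1, -1.1, 3.0]
opening: 0.0097
grip_force: 30.0
opening: 0.0098
grip_force: 30.0
opening: 0.0097
grip_force: 30.0
time: 39.42
tool_pos: [0.5919, -0.0889, 0.0712]
tool_rot: [3.141, -0.002, 0.067]
contact_force: [-0.2, -0.9, 4.5]
opening: 0.0095
grip_force: 30.0
time: 39.83
tool_pos: [0.5898, -0.0881, 0.1287]
tool_rot: [-3.14, 0.005, 0.074]
contact_force: [1.1, 0.4, -0.1]
opening: 0.0355
grip_force: 0.0
at 39.8333 [ 0.5898 -0.0881  0.1287  0.0736] q [-0.28  0.57  1.46  0.    1.12  1.22]
[-30, 2, -3] turn -0.544  rows 4.4
[-27, -13, -3] turn -0.544  rows 4.4
[-16, -25, -3] turn -0.544  rows 4.4
[0, -30, -3] turn -0.544  rows 4.4
```

```bash
python3 -m jog '[[[-0.2,-0.030,0.002,-0.003,-0.544],[-0.2,-0.030,0.002,-0.003,-0.544],[-0.2,-0.030,0.002,-0.003,-0.544],[-0.2,-0.030,0.002,-0.003,-0.544],[-0.2,-0.030,0.002,-0.003,-0.544]]]' >/dev/null
python3 -m jog '[[[-0.2,-0.027,-0.013,-0.003,-0.544],[-0.2,-0.027,-0.013,-0.003,-0.544],[-0.2,-0.027,-0.013,-0.003,-0.544],[-0.2,-0.027,-0.013,-0.003,-0.544],[-0.2,-0.027,-0.013,-0.003,-0.544]]]' >/dev/null
python3 -m jog '[[[-0.2,-0.016,-0.025,-0.003,-0.544],[-0.2,-0.016,-0.025,-0.003,-0.544],[-0.2,-0.016,-0.025,-0.003,-0.544],[-0.2,-0.016,-0.025,-0.003,-0.544],[-0.2,-0.016,-0.025,-0.003,-0.544]]]' >/dev/null
python3 -m jog '[[[-0.2,0,-0.03,-0.003,-0.544],[-0.2,0,-0.03,-0.003,-0.544],[-0.2,0,-0.03,-0.003,-0.544],[-0.2,0,-0.03,-0.003,-0.544],[-0.2,0,-0.03,-0.003,-0.544]]]'
python3 -m jog '[[[-0.2,0,0,0,0],[-0.2,0,0,0,0]]]' | head -3
python3 - <<'E'
from h import *
plan([(.472,-.106,.070,2.25)])
E
```

```text
time: 41.5
tool_pos: [0.4727, -0.1063, 0.1421]
tool_rot: [-3.141, -0.0, 2.256]
contact_force: [0.1, -0.3, 0.5]
opening: 0.0367
grip_force: 0.0
time: 41.67
tool_pos: [0.4729, -0.1063, 0.1421]
tool_rot: [-3.141, -0.0, 2.247]
at 41.6667 [ 0.4729 -0.1063  0.1421  2.2471] q [-0.38  0.37  1.77 -0.    1.01 -1.06]
[1, -1, 72] turn -0.003  rows 1.7
```

```bash
python3 -m jog '[[[-0.2,0.001,-0.001,0.03,0],[-0.2,0.001,-0.001,0.055,0],[-0.2,0.001,-0.001,0.072,0],[-0.2,0.001,-0.001,0.072,0],[-0.2,0.001,-0.001,0.072,0]]]' 15
python3 -m jog '[[[-1,0,0,0,0],[-1,0,0,0,0],[-1,0,0,0,0],[-1,0,0,0,0],[-1,0,0,0,0]]]' 15
python3 -m jog '[[[-1,0,0,0,0],[-1,0,0,0,0],[-1,0,0,0,0.05],[-1,0,0,0,0.1],[-1,0,0,0,0.1]]]' 30
python3 -c "
from cell import robot; s=robot.observe(); print(s['torque'],s['opening'],s['joint_efforts'][5])"
python3 -m jog '[[[-1,0,0,0,-0.05],[-1,0,0,0,-0.1],[-1,0,0,0,-0.15],[-1,0,0,0,-0.2],[-1,0,0,0,-0.2]]]' 30
python3 -c "
from cell import robot; s=robot.observe(); print(s['torque'],s['opening'],s['joint_efforts'][5])"
```

```text
time: 42.08
tool_pos: [0.4712, -0.106, 0.0698]
tool_rot: [-3.141, -0.002, 2.247]
contact_force: [0.8, 0.7, -0.4]
opening: 0.0369
grip_force: 0.0
time: 42.5
tool_pos: [0.472, -0.1063, 0.0709]
tool_rot: [3.141, 0.001, 2.248]
contact_force: [0.3, 0.1, 2.5]
opening: 0.0094
grip_force: 15.0
time: 42.92
tool_pos: [0.4721, -0.1063, 0.0707]
tool_rot: [3.141, 0.001, 2.146]
contact_force: [0.3, 1.3, 5.7]
opening: 0.0102
grip_force: 30.0
[ 0.15143845 -0.26659306 -0.03197381] 0.010198353137265696 0.7002273760735989
time: 43.33
tool_pos: [0.4724, -0.1063, 0.0707]
tool_rot: [3.14, 0.002, 2.349]
contact_force: [1.6, 0.4, 5.3]
opening: 0.0099
grip_force: 31.8
[ 0.23851512 -0.46446391 -0.62361766] 0.009850530580206834 -1.3662220537662506
```

B shows the same signature: -z is blocked, +z gives. Stroking +z about 3.9 rad net.

```bash
python3 -m jog '[[[-1,0,0,0,0.12],[-1,0,0,0,0.24],[-1,0,0,0,0.36],[-1,0,0,0,0.48],[-1,0,0,0,0.6]]]' 30 
python3 -c "
from cell import robot; s=robot.observe(); print(s['torque'],s['opening'],s['joint_efforts'][5])"
```

```text
time: 43.75
tool_pos: [0.4719, -0.1064, 0.0706]
tool_rot: [3.141, 0.001, 1.742]
contact_force: [1.0, 0.2, 6.2]
opening: 0.0098
grip_force: 30.0
[ 0.14736864 -0.21852367  0.08871086] 0.009777889315881073 -1.824973113834858
```

```bash
python3 -m jog '[[[-1,0,0,0,0.12],[-1,0,0,0,0.24],[-1,0,0,0,0.36],[-1,0,0,0,0.48],[-1,0,0,0,0.6]]]' 30 | tail -2
python3 -m jog '[[[-1,0,0,0,0.12],[-1,0,0,0,0.24],[-1,0,0,0,0.36],[-1,0,0,0,0.48],[-1,0,0,0,0.6]]]' 30 | tail -2
python3 -m jog '[[[-1,0,0,0,0.12],[-1,0,0,0,0.24],[-1,0,0,0,0.36],[-1,0,0,0,0.48],[-1,0,0,0,0.6]]]' 30 | tail -2
python3 -m jog '[[[-1,0,0,0,0.12],[-1,0,0,0,0.24],[-1,0,0,0,0.36],[-1,0,0,0,0.48],[-1,0,0,0,0.6]]]' 30 | tail -2
python3 -m jog '[[[-1,0,0,0,0.12],[-1,0,0,0,0.24],[-1,0,0,0,0.36],[-1,0,0,0,0.48],[-1,0,0,0,0.6]]]' 30 | tail -2
python3 -m jog '[[[-1,0,0,0,0.12],[-1,0,0,0,0.24],[-1,0,0,0,0.36],[-1,0,0,0,0.4],[-1,0,0,0,0.4]]]' 30
python3 -m jog '[[[-0.4,0,0,0,0],[-0.2,0,0,0,0],[-0.2,0,0,0,0],[-0.2,0,0,-0.03,0],[-0.2,0,0,-0.07,0]]]' 30
python3 -m jog '[[[-0.2,0,0,-0.04,0],[-0.2,0,0,-0.08,0],[-0.2,0,0,-0.12,0],[-0.2,0,0,-0.12,0]]]'
python3 - <<'E'
from h import *
plan([(.40,-.32,.26,-1.65)])
E
```

```text
opening: 0.0094
grip_force: 30.0
opening: 0.0096
grip_force: 30.0
opening: 0.0095
grip_force: 30.0
opening: 0.01
grip_force: 30.0
opening: 0.0099
grip_force: 30.0
time: 46.25
tool_pos: [0.4721, -0.1072, 0.0708]
tool_rot: [-3.14, -0.002, -1.654]
contact_force: [-0.5, -3.8, 6.6]
opening: 0.0098
grip_force: 30.0
time: 46.67
tool_pos: [0.469, -0.1052, 0.1379]
tool_rot: [3.133, 0.003, -1.652]
contact_force: [0.2, -0.2, -0.9]
opening: 0.0354
grip_force: 0.0
time: 47.0
tool_pos: [0.4744, -0.1071, 0.2676]
tool_rot: [-3.129, -0.004, -1.652]
contact_force: [1.4, -0.4, 0.5]
opening: 0.0371
grip_force: 0.0
at 47.0 [ 0.4744 -0.1071  0.2676 -1.6518] q [-0.38  0.24  1.58 -0.    1.31  2.84]
[109, 28, 4] turn -0.001  rows 2.7
[109, 29, 4] turn -0.001  rows 2.7
```

Both turned with the wing held throughout. I'll clear out and check by code: wing angles, handle and tubes, and whether the bystanders moved (image difference).

```bash
python3 -m jog '[[[-0.2,0.109,0.028,0,0],[-0.2,0.109,0.028,0,0],[-0.2,0.109,0.028,0,0],[-0.2,0.109,0.028,0,0]]]' >/dev/null
python3 -m jog '[[[-0.2,0.109,0.029,0,0],[-0.2,0.109,0.029,0,0],[-0.2,0.109,0.029,0,0],[-0.2,0.109,0.029,0,0]]]' | head -3
python3 - <<'E'
from wing import *
snap('top','t12.png');snap('scene','s12.png')
for n,fy in(('A',-.06),('B',.06)):
    x,y=fx(-.1,fy); print(n,x,y)
    for im,cam in(('pics/t12.png','top'),('pics/s12.png','scene')): print(cam,fitwing(im,cam,x,y)[:2])
def red(i):
    im=cv2.imread(i)[225:290,470:530].astype(int); m=(im[...,2]>120)&(im[...,1]<60)&(im[...,0]<70); v,u=np.nonzero(m); return u.mean()+470,v.mean()+225,u.max()+470,v[u>u.max()-4].mean()+225,len(u)
for i in('scene0','s10','s11','s12'): print(i,red(f'pics/{i}.png'))
for a,b in(('scene0','s12'),('top0','t12')):
    d=cv2.absdiff(cv2.imread(f'pics/{a}.png'),cv2.imread(f'pics/{b}.png')).max(2)
    m=cv2.morphologyEx((d>40).astype(np.uint8),cv2.MORPH_OPEN,np.ones((3,3)))
    n,_,st,_=cv2.connectedComponentsWithStats(m); print(a,[s.tolist() for s in st[1:] if s[4]>25])
E
```

```text
time: 47.67
tool_pos: [0.3953, -0.3228, 0.2592]
tool_rot: [3.14, -0.001, -1.656]
A 0.5904760201287764 -0.08778065124607891
top [(17.503, 0.584, -0.094, 2.182), (16.925, 0.584, -0.094, 2.269)]
scene [(23.086, 0.596, -0.09, 0.785), (22.843, 0.596, -0.09, 0.698)]
B 0.4723763760199428 -0.10905208893531036
top [(21.596, 0.466, -0.103, 1.047), (20.859, 0.466, -0.103, 0.96)]
scene [(47.742, 0.472, -0.105, 1.309), (47.501, 0.472, -0.105, 1.396)]
scene0 (np.float64(500.264), np.float64(251.032), np.int64(513), np.float64(251.0), 125)
s10 (np.float64(500.99264705882354), np.float64(247.26470588235293), np.int64(513), np.float64(246.5), 136)
s11 (np.float64(500.5853658536585), np.float64(251.03252032520325), np.int64(513), np.float64(251.1764705882353), 123)
s12 (np.float64(500.5), np.float64(251.00819672131146), np.int64(513), np.float64(251.0), 122)
scene0 [[202, 0, 7, 11, 53], [209, 0, 27, 18, 299], [266, 0, 16, 11, 89], [290, 0, 24, 15, 289], [367, 0, 40, 92, 1521], [420, 0, 20, 72, 900], [175, 2, 10, 14, 89], [233, 4, 19, 13, 176], [194, 62, 13, 4, 41], [195, 67, 51, 38, 823], [225, 71, 30
[... 675 characters left out ...]
], [346, 245, 12, 6, 42], [311, 255, 21, 7, 95], [306, 263, 32, 32, 459], [393, 275, 15, 18, 176], [365, 277, 17, 13, 123], [350, 278, 8, 12, 48]]
top0 [[404, 196, 139, 204, 11139], [350, 200, 22, 100, 908], [285, 208, 34, 27, 448], [265, 221, 9, 7, 52], [213, 225, 17, 19, 186], [240, 225, 11, 10, 78], [293, 268, 32, 13, 273], [272, 275, 11, 7, 70], [219, 278, 15, 16, 125], [248, 278, 11, 7, 69], [339, 326, 120, 154, 8363], [534, 340, 8, 6, 35], [459, 365, 174, 115, 10741], [337, 384, 32, 17, 325], [189, 386, 57, 34, 1246], [238, 387, 93, 60, 2868], [100, 394, 98, 86, 4844], [615, 423, 4, 22, 84], [236, 437, 69, 43, 1600], [379, 444, 57, 36, 504], [624, 451, 4, 8, 29], [618, 462, 7, 11, 61]]
```

Run:
```python
from h import *
for i,cam in(('t12','top'),('s12','scene')):
    g=cv2.cvtColor(cv2.imread(f'pics/{i}.png'),cv2.COLOR_BGR2GRAY)
    u=w2px(cam,[(.591,-.0885,.064)])[0].round().astype(int)
    print(i,u,'expected wing ends',(w2px(cam,[(.614,-.087,.064),(.568,-.090,.064)])-u).round(1).tolist())
    for r in g[u[1]-14:u[1]+17,u[0]-17:u[0]+18]: print(''.join('#+-.'[min(3,v//28)] for v in r))
```

```text
t12 [301 217] expected wing ends [[-0.1, -10.1], [0.9, 10.8]]
...................................
...................................
...................................
................---................
...-...........--+--...............
...-..........--+++--..............
...--.........--++++-..............
...--..........-++++-..............
...--..........-++++-..............
...--------...--++++--.............
..--------------++++----...........
..------------------++---...----...
..--+++---------...-++-------------
...------...--+-....-++------------
.............---....-+++-----------
..............---..-+++++----++++--
..............-++--++++++++++++++--
..............-+++++++++++++++++++-
..............-+++++++++++++++++++-
..............-++++++++++++++++++++
.............--++++++++++++++++++++
.........-----++++++++++++++++++++-
.....-----+++++++++++++++++++++++++
.....--++++++++++++++++++++++++++++
.....--++++++++++++++++++++++++++++
.....--++++++++++++++++++++++++++++
.....--++++++---++------+++++++++++
.....--+++-----------------++++++++
.....--+---------------------+
[... 553 characters left out ...]
.--.....----....
................----+-......---....
................-++++-......---....
...............-+++++-.......--....
...............++++++-.......--....
..............-+++++++-......--....
..............-+++++++-......--....
.............--+++++++-.....---....
.............--++++++++............
............--++++++++-............
............----+++++..............
............----+++--..............
.....-......----+++-..-............
.....--.....------------...........
....-------.------------...........
....------..------------...........
....-------..-----------...----....
....-------------------.....----...
..-------------------.-......---...
...-----------------------------...
```

The top camera shows A's wing now along world x, as expected after about 4.4 rad. B's wing is near 1.4 rad against 1.49 expected after 3.9 rad. The handle is exactly where it was when locked, and the bystanders are unchanged. Handing in.

```bash
python3 -c "
from cell import robot; print(robot.hand_in())"
```

```text
the job is handed in; nothing more can be done
None
```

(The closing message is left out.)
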